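# Fill and close a ballast housing

### The job

Tip all six steel balls from the scoop into the pocket of the orange lower housing half, then stand the scoop back on the bench. Then set the orange upper half on the two dowels, fully home with no gap, and press it down firmly with at least 10 N; finish while the gripper is still on it and holding the pair pressed together. Leave the tape measure, the mug and the stone offcut where they are.

Things in the scene. Friction and masses are not known exactly. Their poses are not given: they have to be found in the camera images.
- lower_face (a point): Centre of the flat upper (parting) face of the fixed lower housing half, 46 mm above the bench; z is up. A square pocket, 100 x 100 mm and 26 mm deep, opens in the middle of the face. On the x axis, 62.5 mm either side of this point, stand two steel dowels, 10 mm diameter, 12 mm tall, the top 5 mm tapering to 4 mm diameter.
- lower_half: Lower half of an orange plastic ballast housing, 150 (x) x 116 (y) mm, screwed to a 164 x 136 x 12 mm plywood board that is fixed to the bench; origin on the bench under the middle, axes as lower_face.
- upper_grip (a point): Point on the centre line of the upper half's grip block, 40 mm above its parting face; z is up. The block is 70 (x) x 28 (y) mm, from 20 to 55 mm above the parting face, ribbed black on its two long sides, in the middle of the plate.
- upper_face (a point): Centre of the upper half's parting face (its underside), 40 mm below upper_grip, same axes. Two dowel holes, 12 mm diameter with 2 mm chamfers, 14 mm deep, lie in this face 62.5 mm either side of the point along x.
- upper_half: Upper half of the housing, a loose orange shell (about 0.3 kg), lying open side (parting face) down on the bench: a plate 150 (x) x 116 (y) x 20 mm, hollow below, with a grip block on top. It fits the lower half either way round. Origin and axes as upper_face.
- scoop_handle (a point): Middle of the scoop's black handle bar, 68 (x) x 16 (y) x 18 mm high, which runs along the scoop's x axis over the pan, 92 mm above the scoop's underside (bar from 83 to 101 mm); z is up.
- scoop_lip (a point): Middle of the scoop's open pouring lip, at its -x end: 87.5 mm to -x of scoop_handle and 72 mm below it in the scoop's axes.
- scoop: Rigid aluminium scoop (about 0.25 kg) standing on the bench. Pan 65 mm wide (y), side walls 48 mm high, flat floor, then a ramp rising at 20 degrees to the lip at -x. Tipped -x end down beyond 20 degrees, the balls roll out; by 38 to 40 degrees it empties. Origin under the floor, 3 mm to -x of and 92 mm below scoop_handle.
- ball_0_center (a point): Centre of a steel ballast ball, 18 mm diameter, 24 g, at the start in the scoop.
- ball_1_center (a point): Centre of another steel ballast ball, 18 mm diameter, 24 g, at the start in the scoop.
- ball_2_center (a point): Centre of another steel ballast ball, 18 mm diameter, 24 g, at the start in the scoop.
- ball_3_center (a point): Centre of another steel ballast ball, 18 mm diameter, 24 g, at the start in the scoop.
- ball_4_center (a point): Centre of another steel ballast ball, 18 mm diameter, 24 g, at the start in the scoop.
- ball_5_center (a point): Centre of another steel ballast ball, 18 mm diameter, 24 g, at the start in the scoop.
- tape_measure: Yellow tape measure, 55 x 85 x 62 mm, bystander; origin under its middle.
- yellow_mug: Yellow plastic mug, 84 x 107 x 88 mm, bystander; origin under its middle.
- offcut_b: Pale limestone offcut, 60 x 68 x 55 mm, bystander; origin under its middle.

How it is judged (in metres and radians):
On the way, in this order (a step that is already met when the one before it is completed fails the run):
1. all six balls lie in the pocket of the lower half (x of ball_0_center in the frame of lower_face between -0.05 and 0.05 m and y of ball_0_center in the frame of lower_face between -0.05 and 0.05 m and z of ball_0_center in the frame of lower_face between -0.03 and 0.006 m and x of ball_1_center in the frame of lower_face between -0.05 and 0.05 m and y of ball_1_center in the frame of lower_face between -0.05 and 0.05 m and z of ball_1_center in the frame of lower_face between -0.03 and 0.006 m and x of ball_2_center in the frame of lower_face between -0.05 and 0.05 m and y of ball_2_center in the frame of lower_face between -0.05 and 0.05 m and z of ball_2_center in the frame of lower_face between -0.03 and 0.006 m and x of ball_3_center in the frame of lower_face between -0.05 and 0.05 m and y of ball_3_center in the frame of lower_face between -0.05 and 0.05 m and z of ball_3_center in the frame of lower_face between -0.03 and 0.006 m and x of ball_4_center in the frame of lower_face between -0.05 and 0.05 m and y of ball_4_center in the frame of lower_face between -0.05 and 0.05 m and z of ball_4_center in the frame of lower_face between -0.03 and 0.006 m and x of ball_5_center in the frame of lower_face between -0.05 and 0.05 m and y of ball_5_center in the frame of lower_face between -0.05 and 0.05 m and z of ball_5_center in the frame of lower_face between -0.03 and 0.006 m), for 0.2 s.
2. the scoop stands upright on the bench, empty, and is let go (height (world z) of scoop below 0.006 m and angle between scoop's own z axis and vertical below 0.1 rad and contact force between the fingers and scoop below 0.1 N), for 0.2 s.
At the end, for the whole second after the job is handed in: All six balls are in the pocket; the upper half sits on the dowels within 3 mm sideways, 3 mm of closed, 0.06 rad in yaw, 0.03 rad in tilt; the fingers touch it (over 3 N) and the halves press together with over 8 N, its weight included; the scoop stands upright on the bench, at rest (all of step 1 and horizontal distance between upper_face and lower_face below 0.003 m and z of upper_face in the frame of lower_face between -0.003 and 0.003 m and angle between the z axis of upper_face and the z axis of lower_face, either way round below 0.03 rad and angle between the x axis of upper_face and the x axis of lower_face, either way round below 0.06 rad and contact force between upper_half and lower_half above 8 N and contact force between the fingers and upper_half above 3 N and height (world z) of scoop between -0.006 and 0.006 m and angle between scoop's own z axis and vertical below 0.1 rad and linear speed of scoop below 0.02 m/s and linear speed of upper_half below 0.01 m/s); the arm keeps its last pose, push and grip.
It fails at once if the yellow tape measure is moved by more than 30 mm (distance of tape_measure from where it was at the start of the episode above 0.03 m).
It fails at once if the yellow mug is moved by more than 30 mm (distance of yellow_mug from where it was at the start of the episode above 0.03 m).
It fails at once if the limestone offcut is moved by more than 30 mm (distance of offcut_b from where it was at the start of the episode above 0.03 m).
It also fails if it takes over 72 s, if anything falls off the work surface, if the arm or the gripper's body presses on something with over 40 N, if the wrist force passes 120 N, or if a joint passes its speed limit or range.

### The arm

A 6-joint arm with a two-finger parallel gripper is mounted at the origin on a cart in front of the work surface, level with it; the furniture and walls round the work are solid. World frame = base frame: x ahead of the robot, y to its left, z up, the work surface at z = 0. Lengths are in m, angles in degrees, forces in N, time in s.
With the tool pointing down it reaches from about 0.35 to 0.875 m from the base axis. Payload 4.2 kg.
Tool frame: the origin (TCP) lies at the very end of the fingers, on their centre line; the grasp point (between the pads) lies r.pinch_z behind it (r.pinch_z is the distance from the TCP to the grasp point, in m); y points along the fingers, z is the direction in which the jaws open and shut, and the axes are right-handed (so a half turn about y gives the same grasp; the last joint's range is limited). The gripper opens to 87 mm and grips with 3 to 60 N. Pads are 19 mm wide; open, the fingers measure 117 mm over their backs; the gripper's body (75 mm by 190 mm) begins 51 mm behind the grasp point.
Start: joints at [-55.371, 22.042, 0.453, 0, -68.411, -14.817], TCP at [0.212, -0.588, 0.195] pointing down, gripper open.
Joint ranges: [-179.83, 179.83], [-69.29, 118.12], [-61.27, 80.66], [-181.25, 117.63], [-171.15, -9.14], [-177.46, 177.46]. Speed limits (degrees/s): [159.86, 159.86, 180, 180, 180, 180].

### API

Orientations are given as a 3x3 rotation matrix whose columns are the frame's x, y, z axes.
In Python, from station import sense, capture, camera_params, r gives the robot as it stands.
- The arm moves only by the tool move_arm, never from a script. Its argument "increments" is text: rows parted by semicolons, each of 7 numbers parted by spaces: the closure, from -1 (fully open) to 1 (shut), so that 0 is half open, then the shift along the tool's x, y, z in m, then the turn, a rotation vector about the tool's x, y, z in rad. In form: hand x y z wx wy wz; .... A call has 1 to 8 rows; each row is the pose to reach, as a shift and turn from the pose commanded when the call began, along the tool's axes at that moment; what a row does not reach only later rows make up. A row lasts 1/10 s, in which the tool goes at most 50 mm and 8.59 degrees, less where a joint would pass 70% of its speed; a pose out of reach is approached as far as the arm can. A call with a gripper value outside its range is refused whole. The fingers move at their own pace and stop on an object; the grip force is fixed at half the most. Time passes only in rows, so rows that repeat a pose let the fingers close. It gives the time, the measured TCP pose, the force and the opening at its end, in the units of the state.
- sense(): the state, without advancing time (a new reading comes with each control period).
- capture(name): name is "side" or "top" or "wrist"; returns (picture, depth): 480x640x3 uint8, red, green, blue; 480x640 float32, m along the optical axis (not along the pixel's ray), 0 where there is no reading.
- camera_params(name): a dict with "fx", "fy", "cx", "cy" (pixels), "xyz" and "orientation" of the camera in the world. Camera axes: x right, y down, z forward; pixel columns grow to the right and rows downward; lengths in m; the calibration is good to about 2 mm. A picture is of the moment at which its call begins: read the wrist's pose just before it. camera_params takes no time and is no camera call; for the wrist camera it gives the pose at the moment of the call.
- r.finish_job(): hands the job in, once; it reports no verdict.
The state is a dict: "time_s": time; "joints": joint angles; "joint_velocities": joint speeds; "effort": joint torques, N m; "tcp_pos": TCP position; "ee_rot": TCP orientation; "wrist_force": force on the tool from outside, world axes, zero at the start; "moment": the same for the moment, N m; "gripper_width": opening from 0.0 (shut) to 1.0 (fully open).
Only numpy, scipy, OpenCV 4.12 (cv2) and the standard library are available. Lean on these libraries where they do the work, as an engineer would, in place of code of your own. Each camera call takes 0.05 s, during which the arm holds its last target.

## Working session

There is one attempt and no reset: what is moved stays moved. The work goes in short steps, Python scripts to look and compute and a tool call to move; the robot and the scene stay as the last step left them, time stands still between calls to the robot, and variables do not carry over. Pictures are saved under pics/ and viewed, and the job is handed in when it is done.

Besides the shell and the picture viewer there is one more tool, called after "Emit:" as name(argument=value, ...) on one line, values as JSON. move_arm: Moves the arm, as the interface text tells. Its arguments: {"type":"object","properties":{"increments":{"type":"string"}},"required":["increments"]}

```bash
ls; mkdir -p pics; python3 - <<'E'
from station import sense, capture, camera_params, r
import cv2, numpy as np
s=sense(); print(s); print(r.pinch_z)
for n in ("top","side","wrist"):
    p=camera_params(n); print(n,p)
    im,d=capture(n); cv2.imwrite(f"pics/{n}0.png",im[:,:,::-1]); np.save(f"{n}0.npy",d); 
E
```

```text
pics
{'time_s': 0.0, 'joints': array([-5.53697087e+01,  2.20906278e+01,  3.80127518e-01, -2.95090481e-02,
       -6.84101839e+01, -1.48155693e+01]), 'joint_velocities': array([ 0.03784592,  0.02091626,  0.09965172,  0.03420331, -0.03418113,
        0.04810232]), 'effort': array([-1.27024992e-03, -3.90669000e+01,  1.87412953e+01,  4.21979606e+00,
        1.10983313e-02, -1.81299229e-04]), 'tcp_pos': array([ 0.21164951, -0.58737536,  0.19416209]), 'ee_rot': array([[ 9.40858064e-01, -8.02905678e-04, -3.38800028e-01],
       [ 3.38800971e-01,  2.00527653e-03,  9.40855930e-01],
       [-7.60308222e-05, -9.99997667e-01,  2.15870582e-03]]), 'wrist_force': array([-0.8519659 , -0.35895522,  0.13077926]), 'moment': array([ 0.03840325,  0.03360176, -0.01079315]), 'gripper_width': 1.0003767799926806}
0.0187
top {'fx': 486.67070815677135, 'fy': 486.67070815677135, 'cx': 318.79040367447305, 'cy': 238.73591974535023, 'xyz': array([0.45095563, 0.01066363, 1.31169353]), 'orientation': array([[ 0.00986315, -0.99699038,  0.07689535],
       [-0.99989724, -0.01063342, -0.0096141 ],
       [ 0.01040283, -0.07679262, -0.99699282]])}
side {'fx': 606.8908320373223, 'fy': 606.8908320373223, 'cx': 328.43609198132987, 'cy': 235.17367843301116, 'xyz': array([-0.05685554,  1.27405531,  0.72183759]), 'orientation': array([[-0.90345398, -0.1930186 ,  0.38277243],
       [-0.42829049,  0.3681095 , -0.8252652 ],
       [ 0.01838937, -0.90952692, -0.41523802]])}
wrist {'fx': 388.64133268460375, 'fy': 388.64133268460375, 'cx': 325.9171403183249, 'cy': 237.62294805979985, 'xyz': array([ 0.13246749, -0.61472563,  0.38390206]), 'orientation': array([[-0.33831489,  0.89680282,  0.28511004],
       [ 0.94103098,  0.32179043,  0.1044587 ],
       [ 0.00193318,  0.30363732, -0.95278573]])}
```

View pics/top0.png

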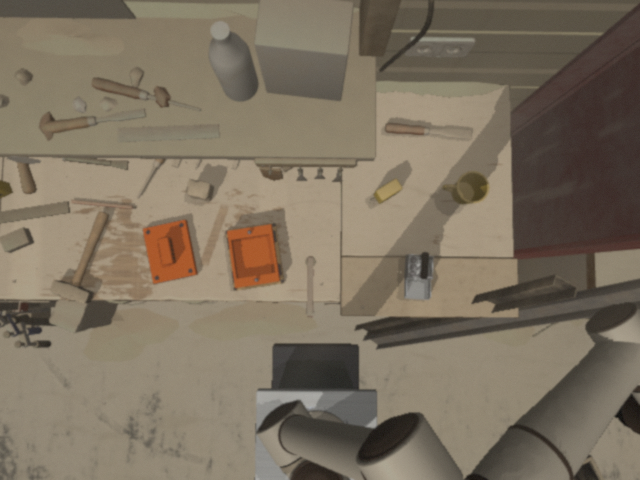

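View pics/side0.png

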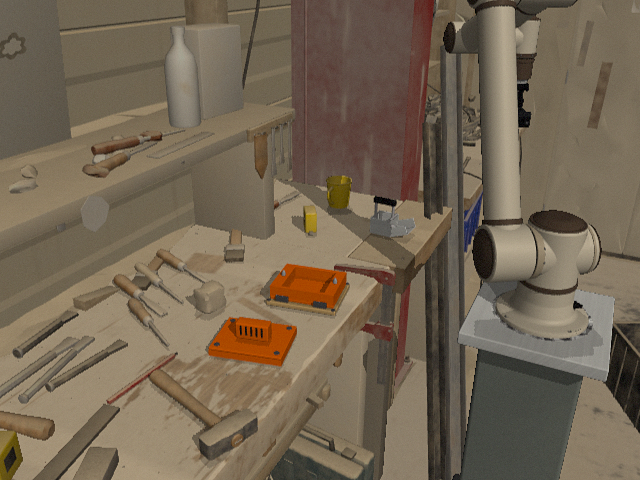

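View pics/wrist0.png

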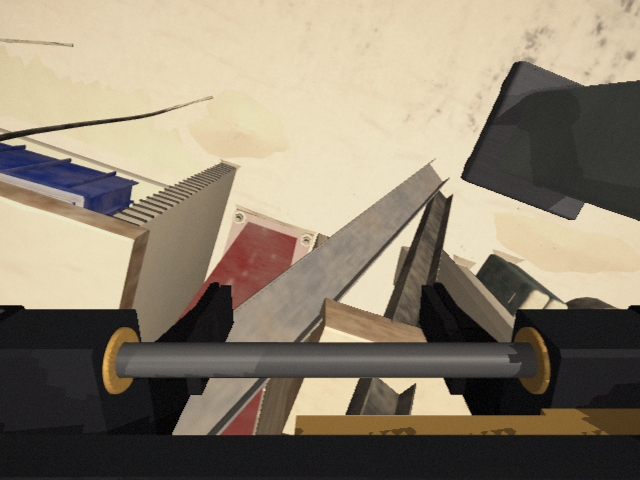

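The top picture shows the lower half at (254,256), the upper half at (170,250), the scoop at (418,275), the tape at (387,190), the mug at (470,188) and the offcut at (199,190). I'll zoom in and measure from depth next.

```bash
cat > h.py <<'E'
import numpy as np, cv2
from station import sense, capture, camera_params, r
def cloud(d,p):
    v,u=np.mgrid[:480,:640]
    X=np.stack([(u-p['cx'])/p['fx']*d,(v-p['cy'])/p['fy']*d,d],-1)
    W=X@p['orientation'].T+p['xyz']; W[d<=0]=np.nan
    return W
def ray(p,uv,z):
    uv=np.atleast_2d(np.asarray(uv,float))
    D=np.c_[(uv[:,0]-p['cx'])/p['fx'],(uv[:,1]-p['cy'])/p['fy'],np.ones(len(uv))]@p['orientation'].T
    t=(z-p['xyz'][2])/D[:,2]
    return p['xyz']+D*t[:,None]
def proj(p,X):
    c=(np.atleast_2d(X)-p['xyz'])@p['orientation']
    return np.c_[c[:,0]/c[:,2]*p['fx']+p['cx'],c[:,1]/c[:,2]*p['fy']+p['cy']]
E
python3 - <<'E'
from h import *
im=cv2.imread('pics/top0.png'); p=camera_params('top'); d=np.load('top0.npy'); W=cloud(d,p)
print('holes',(d<=0).mean())
crops=[im[200:300,120:300],im[235:315,370:550]]
a=cv2.resize(crops[0],None,fx=4,fy=4,interpolation=cv2.INTER_CUBIC)
b=cv2.resize(im[240:310,380:460],None,fx=8,fy=8,interpolation=cv2.INTER_CUBIC)
cv2.imwrite('pics/c1.png',a); cv2.imwrite('pics/c2.png',b)
for n,(u,v) in dict(bench_l=(220,280),bench_r=(450,230),plank=(470,270),shelf=(180,100),shelfedge=(250,152),pock=(254,256),rimL=(231,258),up=(150,235),grip=(165,250),handle=(424,265),tape=(387,190),mug=(465,180),off=(199,188),white=(300,60)).items():
    print(n,W[v,u].round(3))
hs=cv2.cvtColor(im,cv2.COLOR_BGR2HSV)
m=cv2.inRange(hs,(5,180,120),(15,255,255))
n,l,st,c=cv2.connectedComponentsWithStats(m)
for i in range(1,n):
    if st[i,4]>300:
        z=W[l==i][:,2]; print(i,st[i],np.nanpercentile(z,[2,10,50,90,98]).round(3))
E
```

```text
holes 0.004274088541666667
bench_l [0.438 0.261 0.003]
bench_r [ 0.58  -0.359 -0.004]
plank [ 0.472 -0.412 -0.004]
shelf [0.799 0.281 0.362]
shelfedge [0.694 0.139 0.366]
pock [0.503 0.169 0.024]
rimL [0.496 0.225 0.05 ]
up [0.556 0.447 0.018]
grip [0.514 0.393 0.059]
handle [ 0.482 -0.264  0.101]
tape [ 0.677 -0.178  0.06 ]
mug [ 0.715 -0.397  0.013]
off [0.677 0.312 0.055]
white [0.805 0.037 0.536]
1 [ 145  221   51   61 1900] [0.015 0.017 0.02  0.053 0.057]
2 [ 228  226   51   61 1883] [0.015 0.018 0.023 0.048 0.05 ]
```

```bash
python3 - <<'E'
from h import *
im=cv2.imread('pics/side0.png')
cv2.imwrite('pics/c3.png',cv2.resize(im[180:250,320:430],None,fx=7,fy=7,interpolation=cv2.INTER_CUBIC))
E
```

```text
(no output)
```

View pics/c1.png

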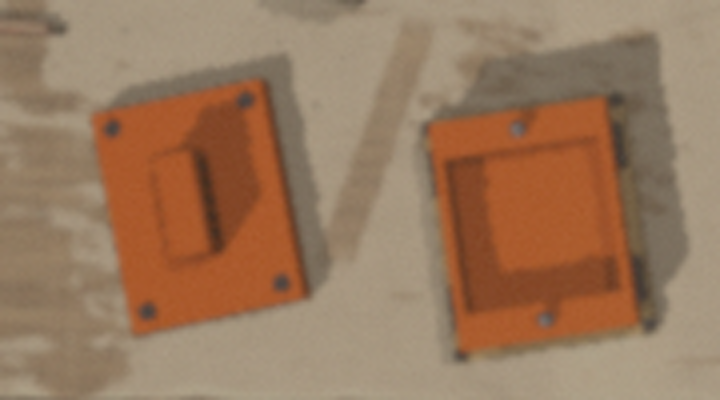

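View pics/c2.png

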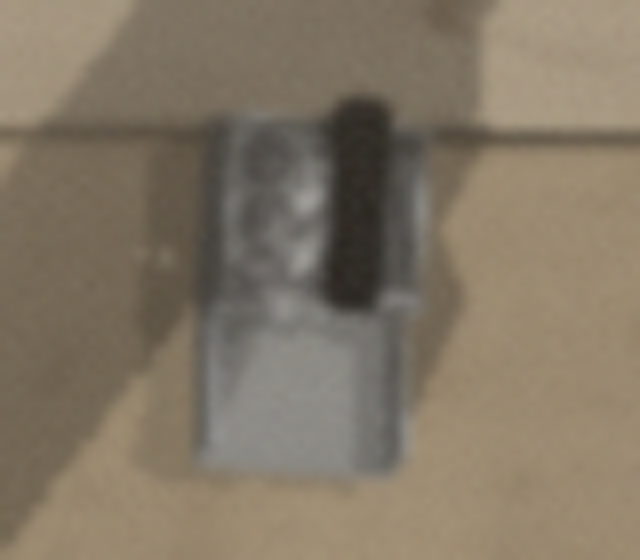

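View pics/c3.png

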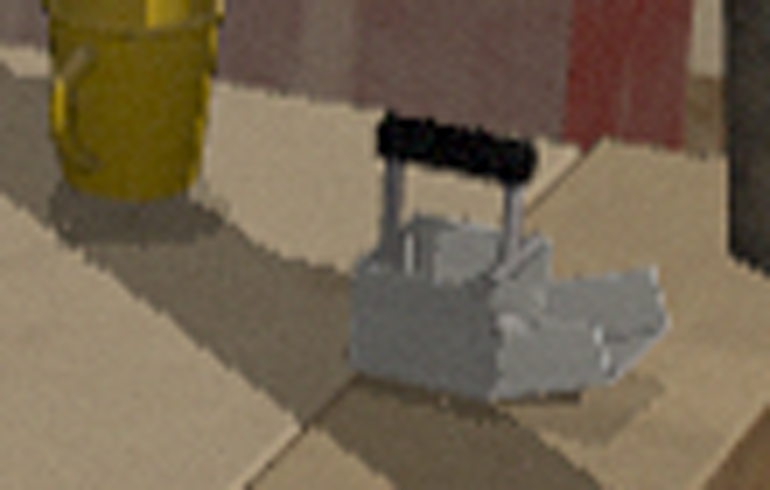

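```bash
python3 - <<'E'
from h import *
im=cv2.imread('pics/top0.png'); p=camera_params('top'); d=np.load('top0.npy'); W=cloud(d,p)
# handle by darkness
g=im.max(2); m=np.zeros_like(g); m[245:290,395:445]=(g[245:290,395:445]<60)*255
n,l,st,c=cv2.connectedComponentsWithStats(m); i=1+np.argmax(st[1:,4]); print(st[i],c[i])
cnt=np.argwhere(l==i)[:,::-1].astype(np.float32)
P=ray(p,cnt,0.101); rc=cv2.minAreaRect((P[:,:2]*1000).astype(np.float32)); print('handle rect',rc, 'z med',np.nanmedian(W[l==i][:,2]))
# scoop body extents via depth  z .01-.08
# lower
def blob(box):
    x0,y0,x1,y1=box; sub=im[y0:y1,x0:x1].astype(int)
    w=np.clip(sub[...,0]-40,0,None).astype(float) # blue: grey dowel vs orange
    w[w<25]=0
    v,u=np.mgrid[y0:y1,x0:x1]; return (u*w).sum()/w.sum(),(v*w).sum()/w.sum(),w.sum()
b1=blob((245,228,254,237)); b2=blob((252,276,261,284)); print(b1,b2)
A=ray(p,[b1[:2],b2[:2]],0.054); print(A, np.linalg.norm(A[0]-A[1]), 'mid',A.mean(0),'yaw',np.degrees(np.arctan2(A[0,1]-A[1,1],A[0,0]-A[1,0])))
hs=cv2.cvtColor(im,cv2.COLOR_BGR2HSV); m=cv2.inRange(hs,(3,150,60),(18,255,255)); m[:,:140]=0;m[:,205:]=0
n,l,st,c=cv2.connectedComponentsWithStats(m); i=1+np.argmax(st[1:,4]); print(st[i])
mm=cv2.morphologyEx(((l==i)*255).astype(np.uint8),cv2.MORPH_CLOSE,np.ones((7,7)))
cn=max(cv2.findContours(mm,0,2)[0],key=cv2.contourArea).reshape(-1,2)
P=ray(p,cn,0.018)
print('upper',cv2.minAreaRect((P[:,:2]*1000).astype(np.float32)))
E
```

```text
[421 253   8  25 149] [424.3557047  265.10738255]
handle rect ((481.5772705078125, -264.9381408691406), (17.49088478088379, 59.8727912902832), 89.6390380859375) z med 0.10001976596524265
(np.float64(248.71905697445973), np.float64(231.95284872298626), np.float64(509.0)) (np.float64(255.57929515418502), np.float64(279.57929515418505), np.float64(454.0))
[[0.56364767 0.18026133 0.054     ]
 [0.44087045 0.16007263 0.054     ]] 0.12442599839683939 mid [0.50225906 0.17016698 0.054     ] yaw 9.337793454127775
[ 143  220   54   63 2381]
upper ((513.9293823242188, 394.3806457519531), (148.486572265625, 116.22810363769531), 12.933104515075684)
```

```bash
cat >> h.py <<'E'
from scipy.spatial.transform import Rotation as Ro
def Rt(yaw,tilt=0.0):
    """tool pointing down with tool x at world yaw(deg); tilt(deg): rot about tool z lifting scoop +x end"""
    c,s=np.cos(np.radians(yaw)),np.sin(np.radians(yaw))
    R=np.array([[c,0,-s],[s,0,c],[0,-1,0]])   # cols x,y,z
    return R@Ro.from_euler('z',-tilt,degrees=True).as_matrix()
def inc(T,R,s=None,pos=None,rot=None):
    s=s or sense(); pos=s['tcp_pos'] if pos is None else pos; rot=s['ee_rot'] if rot is None else rot
    sh=rot.T@(np.array(T)-pos); w=Ro.from_matrix(rot.T@R).as_rotvec()
    return sh.round(4),w.round(4)
E
python3 - <<'E'
from h import *
print(Rt(0)); print((Rt(0,40)@[0,1,0]).round(2),(Rt(0,40)@[1,0,0]).round(2))
print(inc((0.4816,-0.265,0.22),Rt(0)))
p=camera_params('top'); d=np.load('top0.npy'); W=cloud(d,p)
for u,v in [(380,340),(480,320),(500,295),(560,280),(580,305),(560,170),(440,130)]: print(u,v,W[v,u].round(3))
E
```

```text
[[ 1.  0.  0.]
 [ 0.  0.  1.]
 [ 0. -1.  0.]]
[ 0.64  0.   -0.77] [0.77 0.   0.64]
(array([ 0.3632, -0.0253,  0.212 ]), array([-0.0016,  0.3457, -0.0004]))
380 340 [ 0.186 -0.271 -0.762]
480 320 [ 0.32  -0.508 -0.212]
500 295 [ 0.409 -0.448  0.111]
560 280 [ 0.448 -0.524  0.256]
580 305 [ 0.386 -0.656  0.093]
560 170 [ 0.742 -0.649  0.027]
440 130 [ 0.852 -0.33   0.014]
```

```bash
python3 - <<'E'
from h import *
p=camera_params('top'); d=np.load('top0.npy'); W=cloud(d,p)
P=W.reshape(-1,3); P=P[np.isfinite(P).all(1)]
P=P[(P[:,0]>.1)&(P[:,0]<.9)&(P[:,1]>-.8)&(P[:,1]<-.0)]
xs=np.arange(.1,.9,.05); ys=np.arange(0,-.8,-.05)
print('      '+' '.join(f'{y:5.2f}' for y in ys))
for x in xs[::-1]:
    print(f'{x:5.2f}',' '.join((lambda q: f'{q[:,2].max()*100:5.0f}' if len(q) else '    .')(P[(abs(P[:,0]-x-.025)<.025)&(abs(P[:,1]-y+.025)<.025)]) for y in ys))
E
```

```text
0.00 -0.05 -0.10 -0.15 -0.20 -0.25 -0.30 -0.35 -0.40 -0.45 -0.50 -0.55 -0.60 -0.65 -0.70 -0.75
 0.85    58    57    57     3     3     3     2     2     1     0     0     .    36    35     .     .
 0.80    58    37    71     3     3     3     2     2     1     1     0     .    35    35     .     .
 0.75    57    37    37     0     1     0     1     0     0     0     0     .    35    35     .     .
 0.70    37    37    37     6     6     1     1     9     9     0     1     .    35    34     .     .
 0.65    37    37    37     7     7     1     8     9     9     1     0     .    34    34     .     .
 0.60     1     1     1     1     1     1     1     9     9     1     0     .    34    34     .     .
 0.55     1     1     0     1     0     0     0     1     1     0     1     .    34    34     .     .
 0.50     1     1     0     1     5    10     1     1     1     1     1    45    39    33    25    -4
 0.45     1     1     1     1     5    11     1     1     1    26    28     .     .    27     .    -4
 0.40     1     1     1     1     4    10     1     1    13    57    27    27    22    28    24    -4
 0.35     1     1     1     1     3     4     1     1    57    58    20    11    13    17    22     .
 0.30   -80     0     0     0     0     0     1    61    61    59     0    -4     6     7     .    -8
 0.25   -81    74    74   -70   -53    65    65    64    62    59    54   -15     .     .     .     .
 0.20    71    74    74    72    69    69    68    65    62   -36    47    46     .   -81   -81   -80
 0.15    63    65     0    67    68    68    68    64   -80   -81    46    46   -80   -81   -80   -80
 0.10    55     1     1     1   -81   -78   -81   -81   -80   -80   -81   -80   -80   -81   -80   -81
```

Emit:
move_arm(increments="-1 0 -0.05 0 0 0 0; -1 0 -0.10 0 0 0 0; -1 0 -0.15 0 0 0 0; -1 0.02 -0.19 0.01 0 0.05 0; -1 0.055 -0.21 0.033 0 0.12 0; -1 0.095 -0.21 0.056 0 0.2 0; -1 0.135 -0.21 0.079 0 0.28 0; -1 0.175 -0.21 0.102 0 0.345 0")

```text
time_s: 0.95
tcp_pos: [0.3427, -0.4311, 0.4051]
ee_rot: [[1.0, 0.0, 0.003], [-0.003, 0.0, 1.0], [0.0, -1.0, 0.0]]
wrist_force: [0.7, -0.7, -0.1]
gripper_width: 1.0
```

```bash
python3 - <<'E'
from h import *
print(inc((0.4816,-0.265,0.25),Rt(0)), sense()['joints'].round(1))
E
```

```text
(array([0.1385, 0.1552, 0.1664]), array([-0.0003, -0.0026,  0.0001])) [-34.7  10.8  14.   -0.  -93.2 -55.5]
```

Emit:
move_arm(increments="-1 0.03 0 0.035 0 -0.003 0; -1 0.06 0 0.07 0 -0.003 0; -1 0.09 0.02 0.105 0 -0.003 0; -1 0.12 0.05 0.14 0 -0.003 0; -1 0.138 0.09 0.166 0 -0.003 0; -1 0.1385 0.13 0.1665 0 -0.003 0; -1 0.1385 0.155 0.1665 0 -0.003 0; -1 0.1385 0.155 0.1665 0 -0.003 0")

```text
time_s: 1.75
tcp_pos: [0.4779, -0.2646, 0.2458]
ee_rot: [[1.0, -0.009, -0.004], [0.004, 0.003, 1.0], [-0.009, -1.0, 0.003]]
wrist_force: [-0.6, -0.3, 0.2]
gripper_width: 1.0
```

```bash
python3 - <<'E'
from h import *
s=sense(); p=camera_params('wrist'); im,d=capture('wrist'); im=im[:,:,::-1].copy(); cv2.imwrite('pics/w1.png',im); np.savez('w1.npz',d=d,**p)
W=cloud(d,p)
g=im.max(2); m=((g<60)&(W[...,2]>.085)&(W[...,2]<.11)).astype(np.uint8)
n,l,st,c=cv2.connectedComponentsWithStats(m)
for i in range(1,n):
    if st[i,4]>200:
        q=np.argwhere(l==i)[:,::-1].astype(np.float32); P=ray(p,q,0.101)
        print(st[i],cv2.minAreaRect((P[:,:2]*1000).astype(np.float32)),np.nanmedian(W[l==i][:,2]))
print(s['tcp_pos'])
E
```

```text
[ 21  93  36  32 756] ((388.93292236328125, -498.2226257324219), (19.42061424255371, 36.71569061279297), 9.76068115234375) 0.09803424100593985
[ 91 122  33  36 623] ((413.5577087402344, -446.3380126953125), (17.041194915771484, 39.44619369506836), 63.666961669921875) 0.09825715964461207
[ 313  178   21   75 1231] ((478.96295166015625, -265.5469665527344), (15.337398529052734, 67.6630630493164), 86.5191879272461) 0.10069785825809219
[ 0.4779307  -0.26459234  0.24575739]
```

View pics/w1.png

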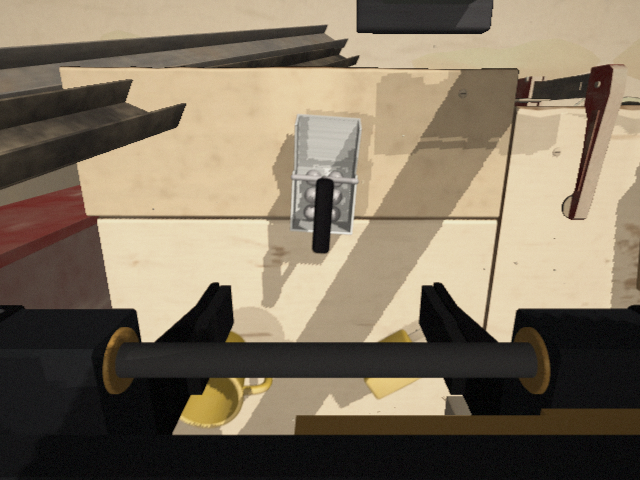

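The wrist picture shows the handle centred at (323,215), with the balls in the pan and the lip up the image, towards the robot. The handle is at (0.479, -0.2655), yaw −3.5°, top at 0.101 m, which matches the given sizes.

```bash
python3 - <<'E'
from h import *
print(inc((0.479,-0.2655,0.0735),Rt(-3.5)))
E
```

```text
(array([0.0002, 0.1754, 0.0002]), array([-0.0004,  0.0653, -0.0041]))
```

Emit:
move_arm(increments="-1 0 0.03 0 0 0.03 0; -1 0 0.07 0 0 0.065 0; -1 0 0.11 0 0 0.065 0; -1 0 0.14 0 0 0.065 0; -1 0 0.16 0 0 0.065 0; -1 0 0.172 0 0 0.065 0; -1 0 0.175 0 0 0.065 0; -1 0 0.175 0 0 0.065 0")

```text
time_s: 2.6
tcp_pos: [0.4814, -0.2667, 0.0765]
ee_rot: [[0.998, 0.002, 0.061], [-0.061, -0.001, 0.998], [0.002, -1.0, -0.001]]
wrist_force: [-0.2, -0.2, 0.8]
gripper_width: 1.0
```

```bash
python3 - <<'E'
from h import *
print(inc((0.479,-0.2655,0.0735),Rt(-3.5)))
im,d=capture('wrist'); cv2.imwrite('pics/w2.png',im[:,:,::-1])
E
```

```text
(array([-0.0025,  0.003 ,  0.001 ]), array([ 0.0008, -0.    ,  0.0022]))
```

View pics/w2.png

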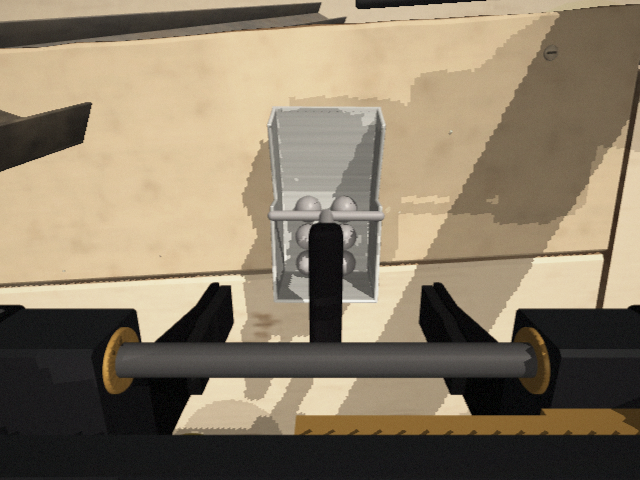

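The handle at column 326 is centred between the pads, and the yaw is aligned. All six balls are visible. I'll close.

Emit:
move_arm(increments="-1 -0.001 0.003 0.001 0 0 0; -0.4 -0.002 0.003 0.001 0 0 0; 0.2 -0.002 0.003 0.001 0 0 0; 1 -0.002 0.003 0.001 0 0 0; 1 -0.002 0.003 0.001 0 0 0; 1 -0.002 0.003 0.001 0 0 0; 1 -0.002 0.003 0.001 0 0 0; 1 -0.002 0.003 0.001 0 0 0")

```text
time_s: 3.45
tcp_pos: [0.4784, -0.265, 0.0722]
ee_rot: [[0.998, -0.0, 0.061], [-0.061, 0.0, 0.998], [-0.0, -1.0, 0.0]]
wrist_force: [0.1, -1.2, -0.4]
gripper_width: 0.447
```

Emit:
move_arm(increments="1 0 0 0 0 0 0; 1 0 0 0 0 0 0; 1 0 0 0 0 0 0; 1 0 0 0 0 0 0; 1 0 0 0 0 0 0; 1 0 0 0 0 0 0")

```text
time_s: 4.05
tcp_pos: [0.4784, -0.2652, 0.0724]
ee_rot: [[0.998, 0.0, 0.061], [-0.061, -0.0, 0.998], [0.0, -1.0, -0.0]]
wrist_force: [-0.9, -0.9, 0.2]
gripper_width: 0.166
```

```bash
cat >> h.py <<'E'
LIP=np.array([0.5267,0.1740,0.068])
def tcp_for_lip(lip,yaw,tilt): return np.array(lip)-Rt(yaw,tilt)@np.array([-0.0869,0.0524,0])
E
python3 - <<'E'
from h import *
R0=Rt(-3.5)
for t in (0,15,20,30,40): print(t,tcp_for_lip(LIP,9.3,t).round(4))
print(inc(tcp_for_lip(LIP+[0,0,0.06],9.3,15),Rt(9.3,15)))
E
```

```text
0 [0.6125 0.188  0.1204]
15 [0.5962 0.1854 0.1411]
20 [0.5896 0.1843 0.147 ]
30 [0.5751 0.1819 0.1568]
40 [0.5592 0.1793 0.164 ]
(array([ 0.09  , -0.1288,  0.4568]), array([ 0.0295, -0.2222, -0.2605]))
```

Emit:
move_arm(increments="1 0 -0.01 0 0 0 0; 1 0 -0.025 0 0 0 0; 1 0 -0.045 0 0 0 0; 1 0 -0.07 0 0 0 0; 1 0 -0.095 0 0 0 0; 1 0 -0.115 0 0 0 0; 1 0 -0.125 0 0 0 0; 1 0 -0.125 0 0 0 0")

```text
time_s: 4.85
tcp_pos: [0.4788, -0.2648, 0.1983]
ee_rot: [[0.998, 0.002, 0.061], [-0.061, -0.0, 0.998], [0.002, -1.0, 0.0]]
wrist_force: [0.1, -0.7, -3.6]
gripper_width: 0.171
```

```bash
python3 - <<'E'
from h import *
print(inc((0.61,0.187,0.205),Rt(9.3,0)))
E
```

```text
(array([ 0.1034, -0.0064,  0.459 ]), array([ 2.000e-04, -2.235e-01,  2.300e-03]))
```

Emit:
move_arm(increments="1 0.002 -0.001 0.008 0 -0.004 0; 1 0.006 -0.002 0.025 0 -0.012 0; 1 0.012 -0.003 0.052 0 -0.025 0; 1 0.019 -0.004 0.083 0 -0.04 0; 1 0.026 -0.005 0.115 0 -0.056 0; 1 0.033 -0.006 0.147 0 -0.071 0; 1 0.04 -0.006 0.179 0 -0.087 0; 1 0.047 -0.006 0.211 0 -0.102 0")

```text
time_s: 5.65
tcp_pos: [0.5373, -0.0553, 0.2015]
ee_rot: [[0.999, -0.003, -0.042], [0.042, 0.0, 0.999], [-0.003, -1.0, 0.0]]
wrist_force: [-0.4, 0.1, -3.0]
gripper_width: 0.165
```

```bash
python3 - <<'E'
from h import *
print(inc((0.61,0.187,0.205),Rt(9.3,0)))
E
```

```text
(array([ 0.0827, -0.0037,  0.2391]), array([-0.0005, -0.1207, -0.0034]))
```

Emit:
move_arm(increments="1 0.011 -0.001 0.032 0 -0.016 0; 1 0.022 -0.002 0.064 0 -0.032 0; 1 0.034 -0.003 0.098 0 -0.049 0; 1 0.046 -0.004 0.132 0 -0.066 0; 1 0.057 -0.004 0.165 0 -0.083 0; 1 0.068 -0.004 0.196 0 -0.099 0; 1 0.077 -0.004 0.222 0 -0.112 0; 1 0.082 -0.004 0.237 0 -0.12 0")

```text
time_s: 6.45
tcp_pos: [0.6098, 0.1853, 0.2048]
ee_rot: [[0.987, -0.004, -0.162], [0.162, -0.001, 0.987], [-0.004, -1.0, -0.0]]
wrist_force: [0.5, -0.7, -4.5]
gripper_width: 0.174
```

```bash
python3 - <<'E'
from h import *
print(sense()['tcp_pos'],inc((0.61,0.187,0.205),Rt(9.3,0)))
im,d=capture('wrist'); cv2.imwrite('pics/w3.png',im[:,:,::-1])
p=camera_params('wrist'); np.savez('w3.npz',d=d,**p)
im,d=capture('side'); cv2.imwrite('pics/s3.png',cv2.resize(im[150:390,180:500,::-1],None,fx=2.4,fy=2.4))
E
```

```text
[0.60975296 0.1853086  0.20477437] (array([ 0.0005, -0.0002,  0.0016]), array([ 0.0005,  0.0007, -0.0036]))
```

View pics/w3.png

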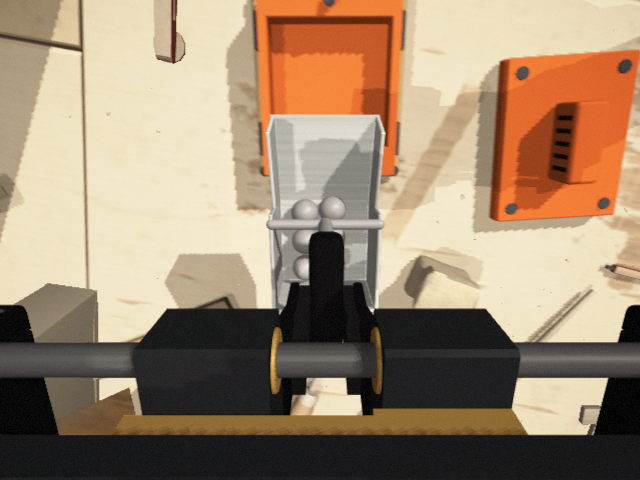

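View pics/s3.png

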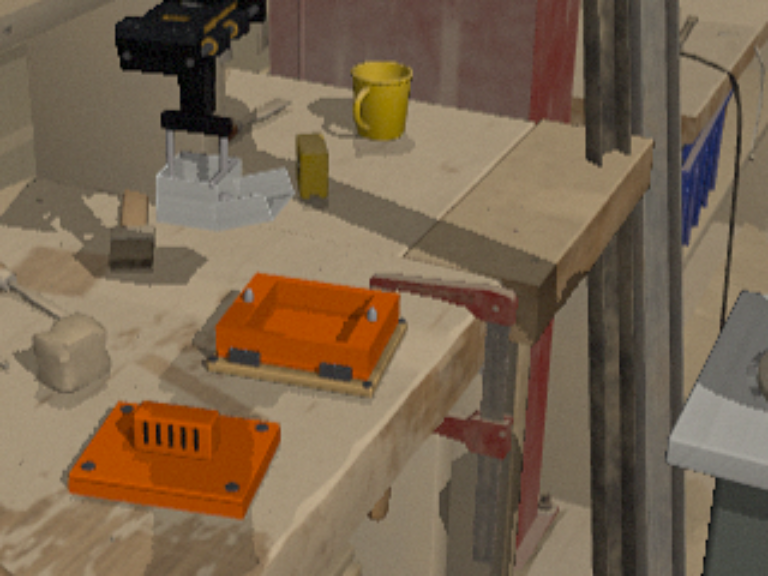

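```bash
python3 - <<'E'
from h import *
z=np.load('w3.npz'); p={k:z[k] for k in z.files}; d=z['d']; W=cloud(d,p)
im=cv2.imread('pics/w3.png')
A=ray(p,[(329,2),(257.5,17),(404,12),(263.5,150),(397,150)],0.046); print(A.round(4))
print(ray(p,[(329,2)],0.056), W[20,262],W[5,300],W[60,330])
L=ray(p,[(273,116),(382,116)],0.148); print('lip corners',L.round(4),W[118,275],W[118,380])
hs=cv2.cvtColor(im,cv2.COLOR_BGR2HSV); m=cv2.inRange(hs,(3,150,60),(18,255,255)); m[:,:470]=0
P=np.argwhere((m>0)&(W[...,2]>.012)&(W[...,2]<.027))[:,::-1]
Q=ray(p,P,0.02); print('upper plate',cv2.minAreaRect((Q[:,:2]*1000).astype(np.float32)), np.nanmedian(W[P[:,1],P[:,0],2]))
P=np.argwhere((m>0)&(W[...,2]>.045))[:,::-1]
Q=ray(p,P,0.055); print('block',cv2.minAreaRect((Q[:,:2]*1000).astype(np.float32)), np.nanmedian(W[P[:,1],P[:,0],2]))
E
```

```text
[[0.4436 0.163  0.046 ]
 [0.4633 0.1085 0.046 ]
 [0.4408 0.223  0.046 ]
 [0.5658 0.1252 0.046 ]
 [0.5467 0.2409 0.046 ]]
[[0.44604387 0.16337601 0.056     ]] [0.46481244 0.11227519 0.04585509] [0.44966405 0.14085969 0.04705787] [0.48193493 0.17053616 0.02204079]
lip corners [[0.5337 0.143  0.148 ]
 [0.5229 0.2081 0.148 ]] [0.5344379  0.14520711 0.1553439 ] [0.52247406 0.22406733 0.02018162]
upper plate ((514.8575439453125, 394.7879638671875), (148.64527893066406, 119.10466003417969), 12.920222282409668) 0.02011131200263583
block ((653.829833984375, 393.4182434082031), (348.094482421875, 66.73209381103516), 5.8159356117248535) 0.05528407413988154
```

```bash
cat > rows.py <<'E'
from h import *
import sys
L=np.array([0.5264,0.1760,0.068])
s=sense()
for a in sys.argv[1:]:
    t,dz=map(float,a.split(',')); sh,w=inc(tcp_for_lip(L+[0,0,dz],9.3,t),Rt(9.3,t),s)
    print(t,dz,sh.round(3),w.round(3))
E
python3 rows.py 2,.08 5,.07 8,.055 11,.04 14,.025 16,.012 18,.004 18,0
```

```text
2.0 0.08 [0.001 0.002 0.005] [ 0.     0.001 -0.038]
5.0 0.07 [-0.002  0.007  0.005] [ 0.     0.001 -0.09 ]
8.0 0.055 [-0.005  0.018  0.005] [ 0.     0.001 -0.143]
11.0 0.04 [-0.008  0.029  0.005] [ 0.     0.001 -0.195]
14.0 0.025 [-0.012  0.04   0.005] [ 0.     0.001 -0.247]
16.0 0.012 [-0.015  0.051  0.005] [ 0.     0.001 -0.282]
18.0 0.004 [-0.017  0.056  0.005] [ 0.     0.001 -0.317]
18.0 0.0 [-0.017  0.06   0.005] [ 0.     0.001 -0.317]
```

Emit:
move_arm(increments="1 0.001 0.002 0.003 0 0 -0.038; 1 -0.002 0.007 0.005 0 0 -0.09; 1 -0.005 0.018 0.005 0 0 -0.143; 1 -0.008 0.029 0.005 0 0 -0.195; 1 -0.012 0.04 0.005 0 0 -0.247; 1 -0.015 0.051 0.005 0 0 -0.282; 1 -0.017 0.056 0.005 0 0 -0.317; 1 -0.017 0.058 0.005 0 0 -0.317")

```text
time_s: 7.35
tcp_pos: [0.5896, 0.1822, 0.1471]
ee_rot: [[0.94, 0.303, -0.159], [0.152, 0.046, 0.987], [0.306, -0.952, -0.003]]
wrist_force: [-0.7, -1.1, -4.0]
gripper_width: 0.163
```

```bash
python3 rows.py 19.5,0 21,0 22.5,0 24,0 25,0 26,0 27,0 28,0 
python3 - <<'E'
from h import *
im,d=capture('side'); cv2.imwrite('pics/s4.png',cv2.resize(im[200:340,220:380,::-1],None,fx=4,fy=4))
im,d=capture('wrist'); cv2.imwrite('pics/w4.png',im[:,:,::-1])
E
```

```text
19.5 0.0 [0.001 0.001 0.004] [ 0.004 -0.001 -0.029]
21.0 0.0 [-0.001 -0.001  0.004] [ 0.004 -0.001 -0.055]
22.5 0.0 [-0.002 -0.004  0.004] [ 0.004 -0.001 -0.081]
24.0 0.0 [-0.004 -0.006  0.004] [ 0.004 -0.001 -0.108]
25.0 0.0 [-0.005 -0.007  0.004] [ 0.004 -0.001 -0.125]
26.0 0.0 [-0.006 -0.008  0.004] [ 0.004 -0.001 -0.142]
27.0 0.0 [-0.007 -0.01   0.004] [ 0.004 -0.001 -0.16 ]
28.0 0.0 [-0.008 -0.011  0.004] [ 0.004 -0.001 -0.177]
```

View pics/s4.png

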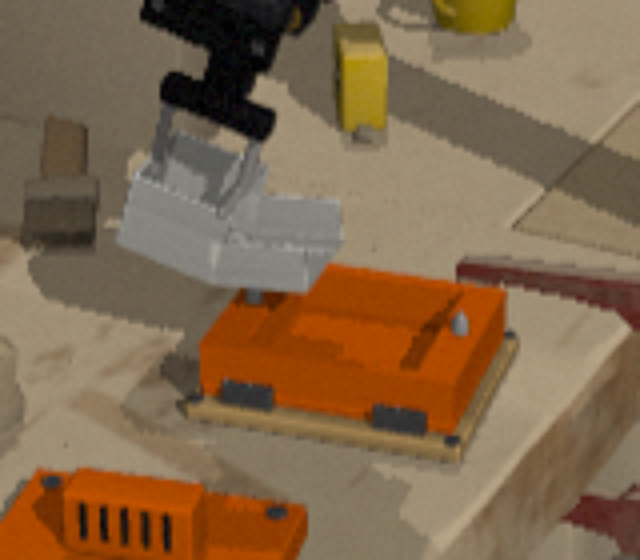

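View pics/w4.png

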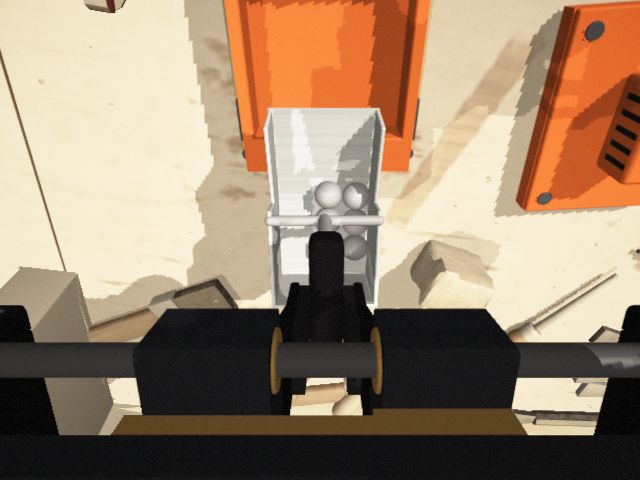

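The side view shows the lip over the pocket and the ramp clear of the rear dowel. Balls still in the pan. I'll tilt on.

Emit:
move_arm(increments="1 0.001 0.001 0.002 0.002 0 -0.029; 1 -0.001 -0.001 0.004 0.004 0 -0.055; 1 -0.002 -0.004 0.004 0.004 0 -0.081; 1 -0.003 -0.005 0.004 0.004 0 -0.098; 1 -0.004 -0.006 0.004 0.004 0 -0.11; 1 -0.005 -0.007 0.004 0.004 0 -0.125; 1 -0.005 -0.007 0.004 0.004 0 -0.133; 1 -0.006 -0.008 0.004 0.004 0 -0.142")

```text
time_s: 8.25
tcp_pos: [0.5853, 0.1877, 0.1559]
ee_rot: [[0.884, 0.438, -0.161], [0.143, 0.074, 0.987], [0.444, -0.896, 0.003]]
wrist_force: [0.8, -1.1, -3.5]
gripper_width: 0.163
```

```bash
python3 rows.py  27,0 28,0 29,0 30,0 31,0 32,0 33,0 34,0
python3 - <<'E'
from h import *
im,d=capture('wrist'); cv2.imwrite('pics/w5.png',im[:320,:,::-1])
E
```

```text
27.0 0.0 [-0.006 -0.001 -0.002] [-0.003 -0.002 -0.011]
28.0 0.0 [-0.008 -0.003 -0.002] [-0.003 -0.002 -0.028]
29.0 0.0 [-0.008 -0.004 -0.002] [-0.003 -0.002 -0.046]
30.0 0.0 [-0.009 -0.006 -0.002] [-0.003 -0.002 -0.063]
31.0 0.0 [-0.01  -0.007 -0.002] [-0.003 -0.002 -0.08 ]
32.0 0.0 [-0.012 -0.009 -0.002] [-0.003 -0.002 -0.098]
33.0 0.0 [-0.013 -0.01  -0.002] [-0.003 -0.002 -0.115]
34.0 0.0 [-0.014 -0.011 -0.002] [-0.002 -0.002 -0.133]
```

View pics/w5.png

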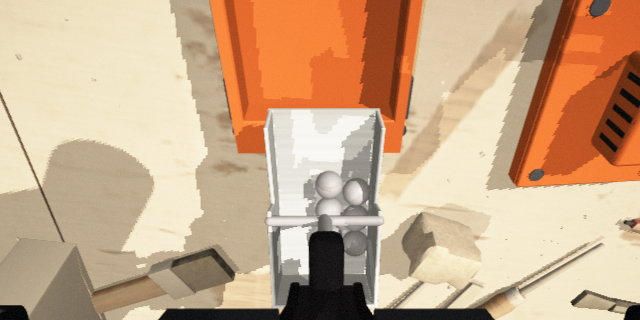

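Emit:
move_arm(increments="1 -0.003 -0.001 -0.001 -0.002 0 -0.011; 1 -0.007 -0.002 -0.002 -0.003 -0.002 -0.02; 1 -0.008 -0.003 -0.002 -0.003 -0.002 -0.028; 1 -0.008 -0.004 -0.002 -0.003 -0.002 -0.037; 1 -0.008 -0.004 -0.002 -0.003 -0.002 -0.046; 1 -0.009 -0.005 -0.002 -0.003 -0.002 -0.054; 1 -0.009 -0.006 -0.002 -0.003 -0.002 -0.063; 1 -0.009 -0.006 -0.002 -0.003 -0.002 -0.063")

```text
time_s: 9.1
tcp_pos: [0.5752, 0.1835, 0.1576]
ee_rot: [[0.854, 0.494, -0.162], [0.14, 0.08, 0.987], [0.501, -0.866, -0.0]]
wrist_force: [0.2, -0.3, -2.4]
gripper_width: 0.166
```

```bash
python3 rows.py  30,0 31,0 32,0 33,0 34,0 36,0 38,0 40,0
python3 - <<'E'
from h import *
im,d=capture('wrist'); cv2.imwrite('pics/w6.png',im[:320,:,::-1])
E
```

```text
30.0 0.0 [-0.001  0.     0.   ] [0.    0.    0.001]
31.0 0.0 [-0.002 -0.001  0.   ] [ 0.     0.    -0.017]
32.0 0.0 [-0.002 -0.002  0.   ] [ 0.     0.    -0.034]
33.0 0.0 [-0.004 -0.004  0.   ] [ 0.     0.    -0.052]
34.0 0.0 [-0.004 -0.005  0.   ] [ 0.     0.    -0.069]
36.0 0.0 [-0.007 -0.008  0.   ] [ 0.     0.    -0.104]
38.0 0.0 [-0.009 -0.011  0.   ] [ 0.     0.    -0.139]
40.0 0.0 [-0.011 -0.014  0.   ] [ 0.     0.    -0.174]
```

View pics/w6.png

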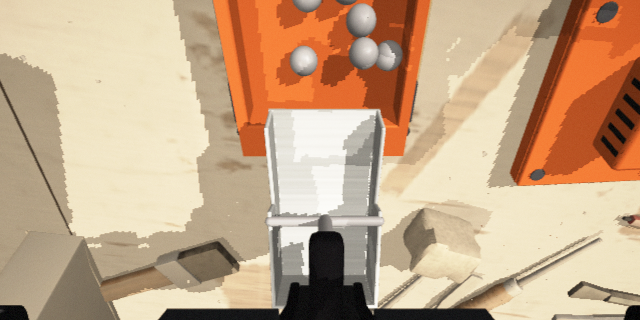

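Six balls are visible in the pocket, at (308,0), (345,0), (361,20), (364,53), (389,55) and (303,60). The pan looks empty. I'll tip a little further to be sure, then lift and level.

Emit:
move_arm(increments="1 -0.002 -0.002 0 0 0 -0.034; 1 -0.004 -0.005 0 0 0 -0.069; 1 -0.004 -0.005 0 0 0 -0.069; 1 0.004 -0.02 0 0 0 -0.05; 1 0.014 -0.038 0 0 0 0; 1 0.025 -0.055 0 0 0 0.08; 1 0.035 -0.07 0 0 0 0.16; 1 0.045 -0.08 0 0 0 0.26")

```text
time_s: 9.95
tcp_pos: [0.5795, 0.1731, 0.2416]
ee_rot: [[0.911, 0.392, -0.127], [0.13, 0.019, 0.991], [0.391, -0.92, -0.034]]
wrist_force: [2.9, -2.9, -2.3]
gripper_width: 0.171
```

```bash
python3 - <<'E'
from h import *
im,d=capture('wrist'); cv2.imwrite('pics/w7.png',im[:,:,::-1])
im,d=capture('top'); cv2.imwrite('pics/t7.png',cv2.resize(im[200:300,120:300,::-1],None,fx=4,fy=4))
s=sense(); print(s['tcp_pos'],s['wrist_force'],s['gripper_width'])
print(inc((0.60,0.17,0.25),Rt(5,0)))
E
```

```text
[0.58625931 0.17843012 0.24875161] [1.40085184 1.5281579  0.10218059] 0.16453914208591586
(array([ 0.0119,  0.0042, -0.0101]), array([0.0166, 0.0446, 0.4206]))
```

View pics/w7.png

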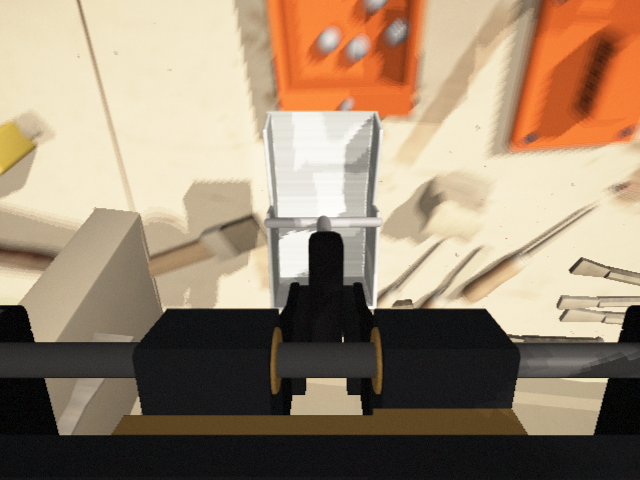

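View pics/t7.png

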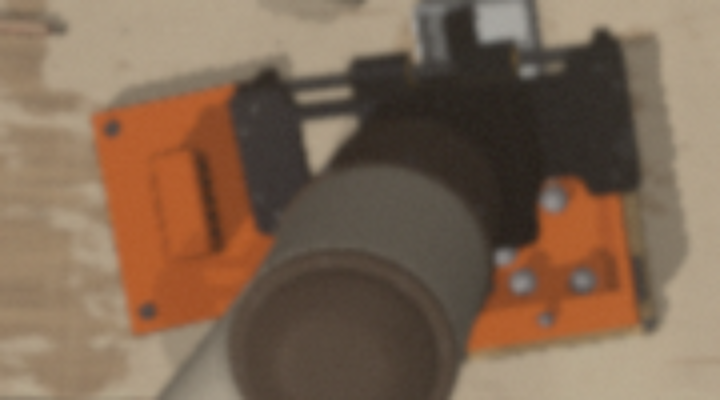

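Emit:
move_arm(increments="1 0.002 0.001 -0.005 0.002 0.005 0.08; 1 0.004 0.002 -0.01 0.005 0.01 0.16; 1 0.006 0.003 -0.015 0.008 0.02 0.24; 1 0.009 0.004 -0.02 0.012 0.03 0.33; 1 0.012 0.004 -0.025 0.016 0.045 0.42; 1 0.012 0.004 -0.03 0.016 0.045 0.42")

```text
time_s: 10.65
tcp_pos: [0.6016, 0.1426, 0.2424]
ee_rot: [[0.997, -0.007, -0.081], [0.081, -0.016, 0.997], [-0.008, -1.0, -0.015]]
wrist_force: [0.1, -0.5, -2.9]
gripper_width: 0.171
```

```bash
python3 - <<'E'
from h import *
print(inc((0.479,-0.2652,0.20),Rt(-3.5,0)))
im,d=capture('wrist'); cv2.imwrite('pics/w8.png',im[:,:,::-1])
E
```

```text
(array([-0.1547,  0.0497, -0.3959]), array([ 0.0157,  0.142 , -0.0073]))
```

View pics/w8.png

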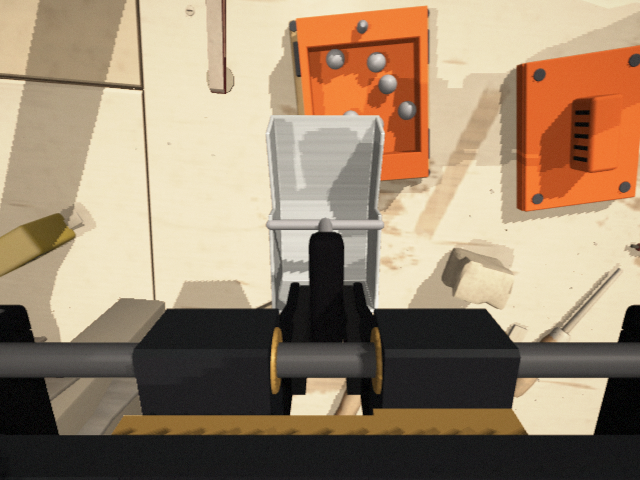

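Emit:
move_arm(increments="1 -0.006 0 -0.015 0.002 0.006 0; 1 -0.018 0 -0.045 0.005 0.017 0; 1 -0.034 0 -0.085 0.008 0.032 0; 1 -0.05 0 -0.125 0.012 0.047 0; 1 -0.066 0 -0.165 0.0157 0.062 0; 1 -0.082 0 -0.205 0.0157 0.077 0; 1 -0.098 0 -0.245 0.0157 0.092 0; 1 -0.114 0.01 -0.285 0.0157 0.107 0")

```text
time_s: 11.5
tcp_pos: [0.508, -0.1522, 0.241]
ee_rot: [[1.0, -0.002, 0.022], [-0.022, 0.001, 1.0], [-0.002, -1.0, 0.001]]
wrist_force: [1.8, 0.0, -1.9]
gripper_width: 0.169
```

```bash
python3 - <<'E'
from h import *
print(inc((0.479,-0.2652,0.10),Rt(-3.5,0)))
im,d=capture('top'); cv2.imwrite('pics/t9.png',cv2.resize(im[200:300,120:300,::-1],None,fx=4,fy=4))
E
```

```text
(array([-0.0261,  0.1409, -0.1138]), array([-0.0013,  0.0386, -0.0024]))
```

View pics/t9.png

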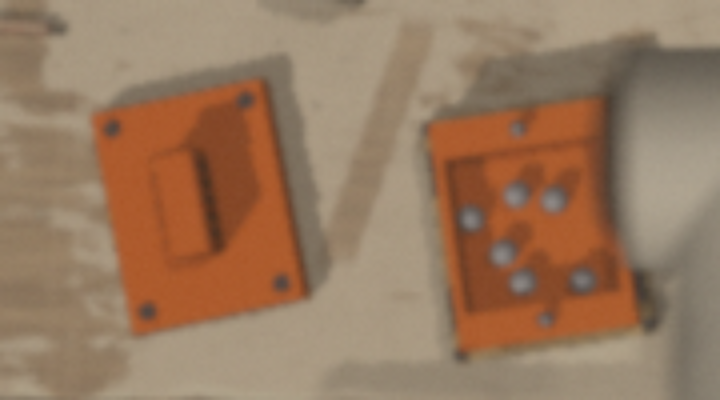

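The top view shows all six balls in the pocket, so I'll put the scoop back.

Emit:
move_arm(increments="1 -0.008 0.01 -0.035 0 0.012 0; 1 -0.016 0.025 -0.067 0 0.024 0; 1 -0.022 0.045 -0.093 0 0.034 0; 1 -0.025 0.07 -0.108 0 0.038 0; 1 -0.026 0.095 -0.114 0 0.038 0; 1 -0.026 0.12 -0.114 0 0.038 0; 1 -0.026 0.135 -0.114 0 0.038 0; 1 -0.026 0.141 -0.114 0 0.038 0")

```text
time_s: 12.35
tcp_pos: [0.4773, -0.2624, 0.0967]
ee_rot: [[0.998, -0.01, 0.06], [-0.06, 0.004, 0.998], [-0.011, -1.0, 0.003]]
wrist_force: [-0.5, 0.7, -2.7]
gripper_width: 0.167
```

```bash
python3 - <<'E'
from h import *
print(inc((0.479,-0.2652,0.0724),Rt(-3.5,0)), sense()['wrist_force'])
im,d=capture('side'); cv2.imwrite('pics/s9.png',cv2.resize(im[170:270,310:440,::-1],None,fx=5,fy=5))
E
```

```text
(array([ 0.0021,  0.0243, -0.0028]), array([-0.0031,  0.0008, -0.0105])) [-0.45104821  0.71275376 -2.65501522]
```

View pics/s9.png

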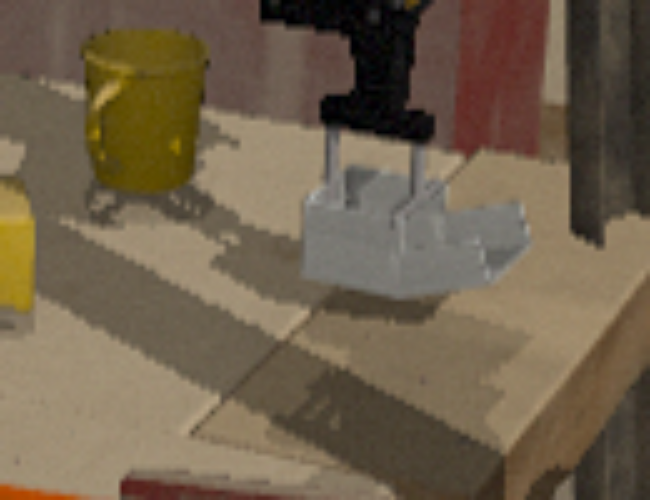

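The scoop is level and about 24 mm above the bench. I'll lower it gently.

Emit:
move_arm(increments="1 0 0.008 -0.001 0 0 -0.004; 1 0.001 0.014 -0.002 0 0 -0.008; 1 0.001 0.019 -0.002 0 0 -0.01; 1 0.001 0.022 -0.002 0 0 -0.01; 1 0.001 0.0235 -0.002 0 0 -0.01; 1 0.001 0.0245 -0.002 0 0 -0.01; 1 0.001 0.0245 -0.002 0 0 -0.01")

```text
time_s: 13.1
tcp_pos: [0.4812, -0.2647, 0.0736]
ee_rot: [[0.998, 0.003, 0.06], [-0.06, 0.003, 0.998], [0.003, -1.0, 0.004]]
wrist_force: [-0.5, 0.9, -2.2]
gripper_width: 0.17
```

Emit:
move_arm(increments="1 -0.001 0.001 0 0 0 0; 1 -0.001 0.002 0 0 0 0; 1 -0.001 0.002 0 0 0 0")

```text
time_s: 13.4
tcp_pos: [0.4808, -0.265, 0.0722]
ee_rot: [[0.998, 0.004, 0.06], [-0.06, 0.003, 0.998], [0.004, -1.0, 0.003]]
wrist_force: [-0.2, 0.3, -0.1]
gripper_width: 0.165
```

The weight is off, so the scoop stands on the bench. I'll release.

Emit:
move_arm(increments="0.5 0 0 0 0 0 0; -0.2 0 0 0 0 0 0; -0.2 0 0 0 0 0 0; -0.6 0 0 0 0 0 0; -1 0 0 0 0 0 0; -1 0 0 0 0 0 0; -1 0 0 0 0 0 0; -1 0 0 0 0 0 0")

```text
time_s: 14.2
tcp_pos: [0.48, -0.2646, 0.0716]
ee_rot: [[0.998, 0.003, 0.06], [-0.06, 0.004, 0.998], [0.002, -1.0, 0.004]]
wrist_force: [0.1, 0.1, -0.1]
gripper_width: 0.801
```

```bash
python3 - <<'E'
from h import *
print(inc((0.479,-0.2652,0.25),Rt(-3.5,0)), sense()['gripper_width'])
im,d=capture('side'); cv2.imwrite('pics/s10.png',cv2.resize(im[170:270,310:440,::-1],None,fx=5,fy=5))
E
```

```text
(array([-0.0006, -0.1784,  0.    ]), array([-0.0037,  0.0012,  0.0025])) 0.8010051746937775
```

View pics/s10.png

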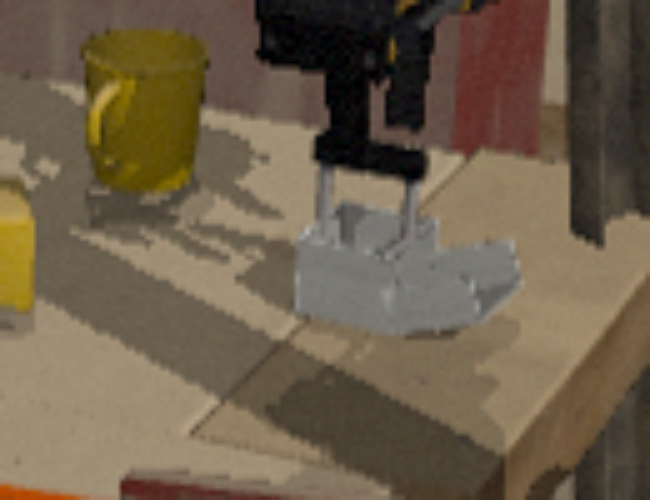

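Emit:
move_arm(increments="-1 0 -0.015 0 0 0 0; -1 0 -0.04 0 0 0 0; -1 0 -0.08 0 0 0 0; -1 0 -0.12 0 0 0 0; -1 0 -0.16 0 0 0 0; -1 0 -0.178 0.01 0 0 0; -1 0.002 -0.178 0.035 0 -0.015 0; -1 0.004 -0.178 0.07 0 -0.03 0")

```text
time_s: 15.05
tcp_pos: [0.4879, -0.1957, 0.2507]
ee_rot: [[0.999, 0.005, 0.032], [-0.032, 0.003, 0.999], [0.005, -1.0, 0.004]]
wrist_force: [0.5, 0.9, -0.4]
gripper_width: 1.001
```

```bash
python3 - <<'E'
from h import *
print(inc((0.50,0.17,0.27),Rt(9.3,0)))
im,d=capture('side'); cv2.imwrite('pics/s11.png',cv2.resize(im[170:270,310:440,::-1],None,fx=5,fy=5))
E
```

```text
(array([ 0.0005, -0.018 ,  0.366 ]), array([-0.0031, -0.1942,  0.0048]))
```

View pics/s11.png

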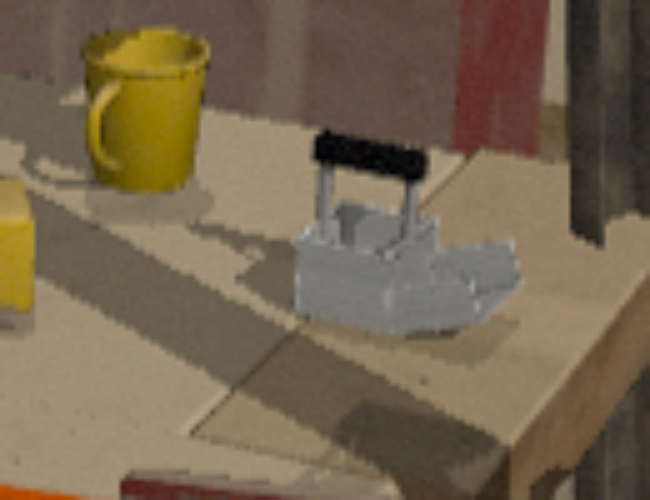

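Emit:
move_arm(increments="-1 0 -0.005 0.04 0 -0.02 0; -1 0 -0.01 0.085 0 -0.045 0; -1 0 -0.014 0.135 0 -0.072 0; -1 0 -0.018 0.185 0 -0.1 0; -1 0 -0.018 0.235 0 -0.127 0; -1 0 -0.018 0.285 0 -0.155 0; -1 0 -0.018 0.33 0 -0.18 0; -1 0 -0.018 0.36 0 -0.194 0")

```text
time_s: 15.9
tcp_pos: [0.4981, 0.167, 0.2691]
ee_rot: [[0.986, 0.003, -0.166], [0.166, 0.004, 0.986], [0.003, -1.0, 0.003]]
wrist_force: [0.3, 0.3, 0.0]
gripper_width: 0.998
```

Emit:
move_arm(increments="-1 0 0 0.005 0 0 0; -1 0 0 0.005 0 0 0; -1 0 0 0.005 0 0 0")

```text
time_s: 16.2
tcp_pos: [0.4975, 0.1682, 0.2692]
ee_rot: [[0.987, 0.002, -0.163], [0.163, 0.003, 0.987], [0.003, -1.0, 0.003]]
wrist_force: [0.1, -0.4, 0.1]
gripper_width: 1.002
```

```bash
python3 - <<'E'
from h import *
s=sense(); print(s['tcp_pos'])
p=camera_params('wrist'); im,d=capture('wrist'); cv2.imwrite('pics/w12.png',im[:,:,::-1]); np.savez('w12.npz',d=d,**p)
E
```

```text
[0.49748675 0.16820131 0.26917463]
```

View pics/w12.png

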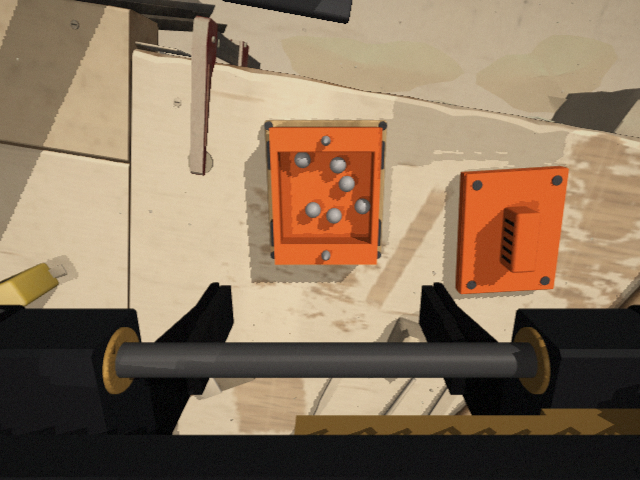

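```bash
cat > meas.py <<'E'
from h import *
def orange(im,W,lo,hi,box,zp):
    hs=cv2.cvtColor(im,cv2.COLOR_BGR2HSV); m=cv2.inRange(hs,(3,150,50),(18,255,255))
    x0,y0,x1,y1=box; k=np.zeros_like(m); k[y0:y1,x0:x1]=255
    m=((m&k)>0)&(W[...,2]>lo)&(W[...,2]<hi)
    n,l,st,c=cv2.connectedComponentsWithStats(m.astype(np.uint8)); i=1+np.argmax(st[1:,4])
    q=np.argwhere(l==i)[:,::-1]; q=ray(PP,q,zp)[:,:2]*1000
    return cv2.minAreaRect(q.astype(np.float32)), st[i,4], np.nanmedian(W[l==i][:,2])
def dowel(im,u,v,h=9):
    sub=im[v-h:v+h+1,u-h:u+h+1].astype(int)
    m=((sub[...,2]-sub[...,0])<75).astype(np.uint8)   # greyish vs orange
    n,l,st,c=cv2.connectedComponentsWithStats(m); i=1+np.argmin(np.where(st[1:,4]>8,np.hypot(*(c[1:]-h).T),99))
    return c[i]+[u-h,v-h],st[i]
E
python3 - <<'E'
import meas; from meas import *
z=np.load('w12.npz'); p={k:z[k] for k in z.files}; W=cloud(p['d'],p); meas.PP=p; im=cv2.imread('pics/w12.png')
print('lower',orange(im,W,.036,.056,(250,110,400,280),.046))
print('upper plate',orange(im,W,.010,.030,(440,150,600,310),.020))
print('block',orange(im,W,.045,.065,(440,150,600,310),.055))
D=[dowel(im,326,141),dowel(im,326,255)]; print(D)
A=ray(p,[D[0][0],D[1][0]],.052); print(A, A.mean(0), np.linalg.norm(A[0]-A[1]),np.degrees(np.arctan2(*(A[1]-A[0])[[1,0]])))
E
```

```text
lower (((501.9556884765625, 170.07583618164062), (150.35438537597656, 116.02306365966797), 9.325719833374023), np.int32(6391), np.float64(0.04596029908831023))
upper plate (((512.6189575195312, 393.0323486328125), (150.8942413330078, 118.86906433105469), 12.849842071533203), np.int32(9782), np.float64(0.01994099377478531))
block (((511.9718933105469, 391.8079833984375), (71.0517349243164, 31.244667053222656), 12.974246978759766), np.int32(1656), np.float64(0.05459440179056599))
[(array([325.21621622, 140.32432432]), array([ 4,  4, 10, 10, 74], dtype=int32)), (array([325.31428571, 254.92857143]), array([ 4,  4,  9, 10, 70], dtype=int32))]
[[0.4403999  0.16020442 0.052     ]
 [0.56298046 0.18038686 0.052     ]] [0.50169018 0.17029564 0.052     ] 0.12423093244312569 9.349657128458961
```

```bash
python3 - <<'E'
from h import *
print(inc((0.508,0.393,0.20),Rt(12.9,0)))
E
```

```text
(array([0.0465, 0.0701, 0.2202]), array([-0.0028, -0.0624,  0.0033]))
```

Emit:
move_arm(increments="-1 0.005 0 0.025 0 -0.01 0; -1 0.013 0 0.065 0 -0.02 0; -1 0.023 0.01 0.11 0 -0.035 0; -1 0.033 0.02 0.155 0 -0.05 0; -1 0.042 0.04 0.2 0 -0.062 0; -1 0.0465 0.06 0.22 0 -0.062 0; -1 0.0465 0.07 0.22 -0.003 -0.062 0.003; -1 0.0465 0.07 0.22 -0.003 -0.062 0.003")

```text
time_s: 17.05
tcp_pos: [0.5075, 0.3921, 0.1979]
ee_rot: [[0.975, -0.003, -0.223], [0.223, -0.004, 0.975], [-0.003, -1.0, -0.003]]
wrist_force: [0.6, -0.5, -0.6]
gripper_width: 0.999
```

```bash
python3 - <<'E'
import meas; from meas import *
s=sense(); print(s['tcp_pos'])
p=camera_params('wrist'); im,d=capture('wrist'); im=im[:,:,::-1].copy(); cv2.imwrite('pics/w13.png',im); W=cloud(d,p); meas.PP=p
print('upper plate',orange(im,W,.010,.030,(200,60,460,310),.020))
print('block',orange(im,W,.045,.065,(200,60,460,310),.055))
print(inc((0.5135,0.3935,0.0222),Rt(12.9,0)))
E
```

```text
[0.5074571  0.39211196 0.19794389]
upper plate (((512.6920166015625, 395.91680908203125), (149.18685913085938, 114.86790466308594), 12.866217613220215), np.int32(14870), np.float64(0.020057608696038037))
block (((512.2081298828125, 395.2973327636719), (69.74797821044922, 28.304473876953125), 13.611729621887207), np.int32(2405), np.float64(0.05478427481439069))
(array([0.0056, 0.1776, 0.0004]), array([ 0.0015, -0.0006, -0.0006]))
```

View pics/w13.png

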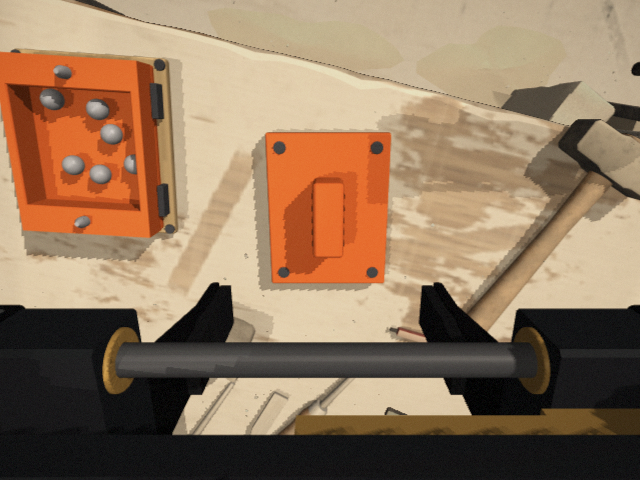

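```bash
python3 - <<'E'
from h import *
print(inc((0.5125,0.3953,0.0225),Rt(12.9,0)))
E
```

```text
(array([0.005 , 0.1773, 0.0023]), array([ 0.0015, -0.0006, -0.0006]))
```

Emit:
move_arm(increments="-1 0.002 0.025 0.001 0 0 0; -1 0.005 0.06 0.002 0 0 0; -1 0.005 0.1 0.002 0 0 0; -1 0.005 0.13 0.002 0 0 0; -1 0.005 0.15 0.002 0 0 0; -1 0.005 0.162 0.002 0 0 0; -1 0.005 0.168 0.002 0 0 0; -1 0.005 0.17 0.002 0 0 0")

```text
time_s: 17.9
tcp_pos: [0.5131, 0.3969, 0.0311]
ee_rot: [[0.975, 0.002, -0.223], [0.223, 0.001, 0.975], [0.002, -1.0, 0.001]]
wrist_force: [-0.5, -0.2, -0.3]
gripper_width: 0.997
```

```bash
python3 - <<'E'
from h import *
print(inc((0.5125,0.3953,0.0225),Rt(12.9,0)))
im,d=capture('wrist'); cv2.imwrite('pics/w14.png',im[:,:,::-1])
E
```

```text
(array([-0.001 ,  0.0086, -0.0014]), array([-0.0008,  0.0002,  0.0019]))
```

View pics/w14.png

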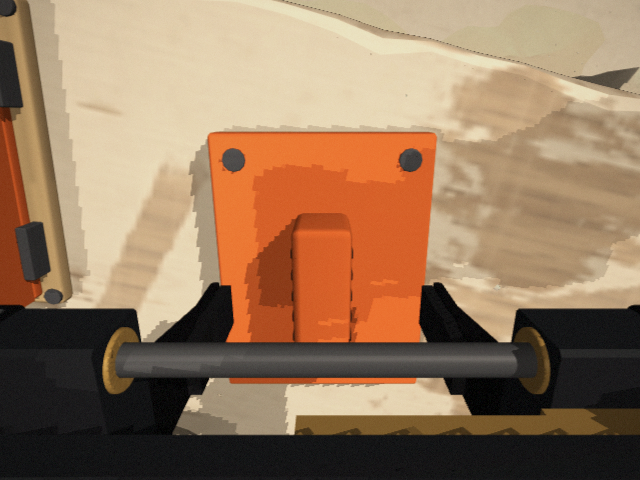

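Emit:
move_arm(increments="-1 0 0.005 -0.001 0 0 0; -0.3 0 0.008 -0.0015 0 0 0; 0.3 0 0.0085 -0.0015 0 0 0; 1 0 0.0085 -0.0015 0 0 0; 1 0 0.0085 -0.0015 0 0 0; 1 0 0.0085 -0.0015 0 0 0; 1 0 0.0085 -0.0015 0 0 0; 1 0 0.0085 -0.0015 0 0 0")

```text
time_s: 18.75
tcp_pos: [0.5127, 0.3956, 0.0216]
ee_rot: [[0.975, 0.0, -0.224], [0.224, 0.0, 0.975], [0.0, -1.0, 0.0]]
wrist_force: [-0.4, 1.0, 0.6]
gripper_width: 0.447
```

Emit:
move_arm(increments="1 0 0 0 0 0 0; 1 0 0 0 0 0 0; 1 0 0 0 0 0 0; 1 0 0 0 0 0 0; 1 0 0 0 0 0 0")

```text
time_s: 19.25
tcp_pos: [0.5126, 0.3953, 0.0216]
ee_rot: [[0.975, 0.0, -0.224], [0.224, -0.0, 0.975], [0.0, -1.0, -0.0]]
wrist_force: [0.1, -1.0, 1.2]
gripper_width: 0.313
```

```bash
python3 - <<'E'
import meas; from meas import *
s=sense(); print(s['tcp_pos'],s['gripper_width'])
p=camera_params('wrist'); im,d=capture('wrist'); im=im[:,:,::-1].copy(); cv2.imwrite('pics/w15.png',im); W=cloud(d,p)
# front screws and front plate edge
R=s['ee_rot']
hs=cv2.cvtColor(im,cv2.COLOR_BGR2HSV); m=cv2.inRange(hs,(3,150,50),(18,255,255))>0
m&=(W[...,2]>.010)&(W[...,2]<.03); m[:, :150]=False
q=np.argwhere(m)[:,::-1]; Q=(ray(p,q,.02)-s['tcp_pos'])@R
print('plate front edge tool x', np.percentile(Q[:,0],[0,1,2]), 'z', np.percentile(Q[:,2],[0,1,99,100]))
m2=(im.max(2)<95)&(W[...,2]>.010)&(W[...,2]<.03)
n,l,st,c=cv2.connectedComponentsWithStats(m2.astype(np.uint8))
for i in range(1,n):
    if 200<st[i,4]<900: print(st[i],c[i],((ray(p,[c[i]],.02)-s['tcp_pos'])@R).round(4))
E
```

```text
[0.51261889 0.39534831 0.02155471] 0.3133107581885545
plate front edge tool x [-0.07434224 -0.07385864 -0.07337418] z [-0.05584356 -0.05479671  0.05775353  0.05880087]
[  0  43  12  66 443] [ 3.67945824 84.83972912] [[-0.0967  0.0016 -0.1463]]
[407 153  24  23 416] [418.62259615 163.89423077] [[-0.0607  0.0015  0.0467]]
[222 154  23  22 308] [233.91558442 164.96428571] [[-0.0602  0.0016 -0.0433]]
[ 36 297  19  16 223] [ 44.58295964 304.78475336] [[ 0.0155  0.0016 -0.1523]]
[560 393  44  42 328] [582.1097561  416.43597561] [[0.0906 0.0015 0.1564]]
```

View pics/w15.png

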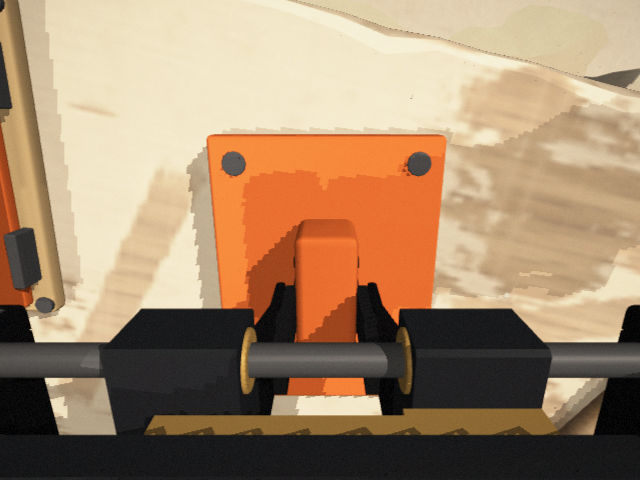

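Emit:
move_arm(increments="1 0 -0.01 0 0 0 0; 1 0 -0.03 0 0 0 0; 1 0 -0.055 0 0 0 0; 1 0 -0.08 0 0 0 0; 1 0 -0.105 0 0 0 0; 1 0 -0.12 0 0 0 0; 1 0 -0.125 0 0 0 0; 1 0 -0.125 0 0 0 0")

```text
time_s: 20.1
tcp_pos: [0.5125, 0.3958, 0.147]
ee_rot: [[0.975, 0.001, -0.224], [0.224, 0.001, 0.975], [0.001, -1.0, 0.001]]
wrist_force: [0.3, -0.0, -2.9]
gripper_width: 0.314
```

```bash
python3 - <<'E'
from h import *
print(sense()['wrist_force'],inc((0.5012,0.1701,0.13),Rt(9.33,0)))
E
```

```text
[ 0.28163427 -0.04852524 -2.88294767] (array([-0.0616,  0.0167, -0.2175]), array([-0.001 ,  0.0632,  0.0009]))
```

Emit:
move_arm(increments="1 -0.003 0 -0.01 0 0.003 0; 1 -0.01 0 -0.035 0 0.01 0; 1 -0.02 0 -0.072 0 0.02 0; 1 -0.031 0 -0.11 0 0.032 0; 1 -0.042 0 -0.148 0 0.043 0; 1 -0.052 0.005 -0.185 0 0.053 0; 1 -0.06 0.01 -0.21 0 0.061 0; 1 -0.0615 0.0165 -0.2175 0 0.063 0")

```text
time_s: 20.9
tcp_pos: [0.4996, 0.1662, 0.1289]
ee_rot: [[0.987, -0.003, -0.159], [0.159, -0.002, 0.987], [-0.003, -1.0, -0.001]]
wrist_force: [-0.5, 0.2, -2.4]
gripper_width: 0.31
```

Emit:
move_arm(increments="1 0 0 0 0 0 0; 1 0 0 0 0 0 0")

```text
time_s: 21.1
tcp_pos: [0.5015, 0.1701, 0.1296]
ee_rot: [[0.987, 0.0, -0.163], [0.163, -0.0, 0.987], [-0.0, -1.0, -0.0]]
wrist_force: [1.7, 0.7, -2.1]
gripper_width: 0.311
```

```bash
python3 - <<'E'
import meas; from meas import *
s=sense(); print(s['tcp_pos'], inc((0.5012,0.1701,0.13),Rt(9.33,0)))
p=camera_params('wrist'); im,d=capture('wrist'); im=im[:,:,::-1].copy(); cv2.imwrite('pics/w16.png',im); W=cloud(d,p); np.savez('w16.npz',d=d,**p)
im,d=capture('side'); cv2.imwrite('pics/s16.png',cv2.resize(im[190:340,200:400,::-1],None,fx=4,fy=4,interpolation=cv2.INTER_CUBIC)); np.savez('s16.npz',d=d,im=im)
E
```

```text
[0.50151578 0.17006845 0.12958837] (array([-0.0003, -0.0004,  0.0001]), array([ 0.0003,  0.0004, -0.    ]))
```

View pics/w16.png

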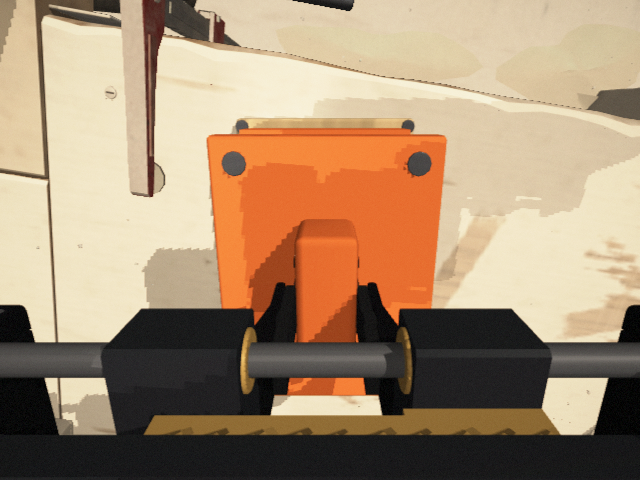

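View pics/s16.png

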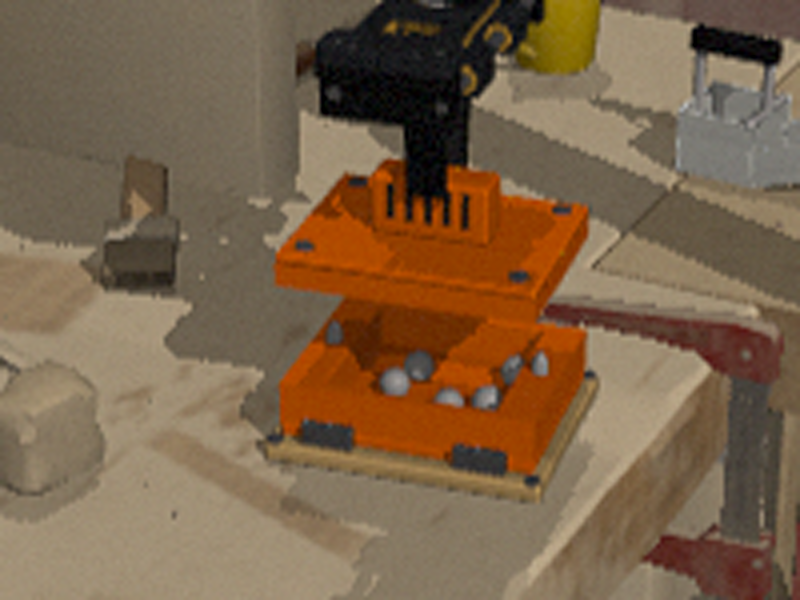

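Emit:
move_arm(increments="1 0 0.008 0 0 0 0; 1 0 0.02 0 0 0 0; 1 0 0.032 0 0 0 0; 1 0 0.04 0 0 0 0; 1 0 0.046 0 0 0 0; 1 0 0.049 0 0 0 0; 1 0 0.051 0 0 0 0; 1 0 0.051 0 0 0 0")

```text
time_s: 22.0
tcp_pos: [0.5015, 0.1698, 0.079]
ee_rot: [[0.987, 0.0, -0.162], [0.162, 0.0, 0.987], [0.0, -1.0, 0.0]]
wrist_force: [-0.2, 0.1, -3.1]
gripper_width: 0.313
```

```bash
python3 - <<'E'
from h import *
s=sense(); print(s['tcp_pos'],s['wrist_force'],s['moment'], inc((0.5012,0.1701,0.0676),Rt(9.33,0)))
im,d=capture('side'); cv2.imwrite('pics/s17.png',cv2.resize(im[190:340,200:400,::-1],None,fx=4,fy=4,interpolation=cv2.INTER_CUBIC))
E
```

```text
[0.5015282  0.16982982 0.07899087] [-0.23078721  0.14722974 -3.05583594] [-0.06681145  0.04843745 -0.02964003] (array([-0.0003,  0.0114,  0.0003]), array([-0.    ,  0.0001,  0.0005]))
```

View pics/s17.png

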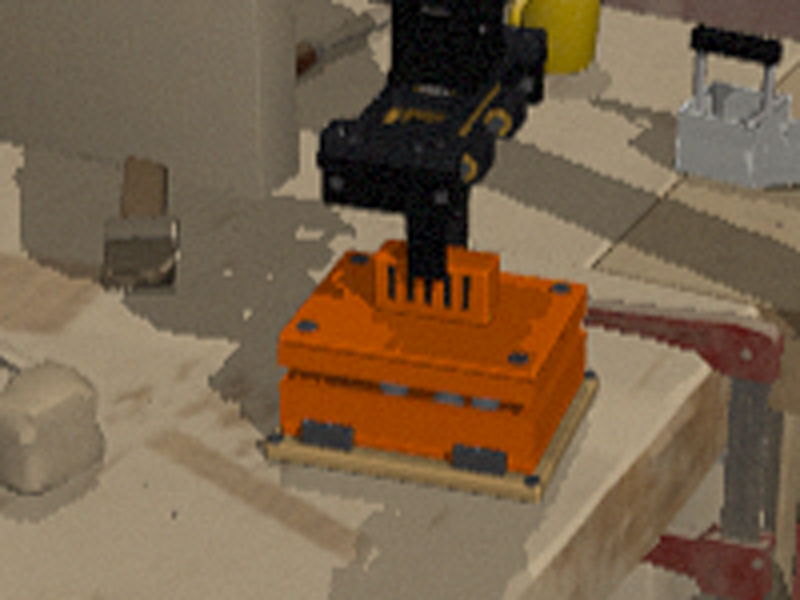

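No contact yet and the edges line up. The gap is about 11 mm. I'll lower slowly.

Emit:
move_arm(increments="1 0 0.002 0 0 0 0; 1 0 0.004 0 0 0 0; 1 0 0.006 0 0 0 0; 1 0 0.006 0 0 0 0")

```text
time_s: 22.45
tcp_pos: [0.5012, 0.1697, 0.0727]
ee_rot: [[0.987, -0.0, -0.162], [0.162, -0.0, 0.987], [-0.0, -1.0, -0.0]]
wrist_force: [0.6, -0.5, -3.3]
gripper_width: 0.317
```

Emit:
move_arm(increments="1 0 0.002 0 0 0 0; 1 0 0.0035 0 0 0 0; 1 0 0.005 0 0 0 0; 1 0 0.006 0 0 0 0; 1 0 0.006 0 0 0 0")

```text
time_s: 22.95
tcp_pos: [0.5014, 0.1698, 0.0675]
ee_rot: [[0.987, 0.0, -0.163], [0.163, -0.0, 0.987], [0.0, -1.0, -0.0]]
wrist_force: [-1.5, -0.5, 1.7]
gripper_width: 0.315
```

Emit:
move_arm(increments="1 0 0.001 0 0 0 0; 1 0 0.002 0 0 0 0; 1 0 0.002 0 0 0 0; 1 0 0.002 0 0 0 0")

```text
time_s: 23.35
tcp_pos: [0.5015, 0.1698, 0.0674]
ee_rot: [[0.987, 0.001, -0.163], [0.163, -0.0, 0.987], [0.001, -1.0, -0.0]]
wrist_force: [-7.9, 0.0, 13.2]
gripper_width: 0.313
```

Emit:
move_arm(increments="1 -0.001 0.0005 0 0 0 0; 1 -0.001 0.001 0 0 0 0; 1 -0.001 0.001 0 0 0 0; 1 -0.001 0.001 0 0 0 0; 1 -0.001 0.001 0 0 0 0")

```text
time_s: 23.85
tcp_pos: [0.5015, 0.1698, 0.0674]
ee_rot: [[0.987, 0.003, -0.164], [0.164, 0.0, 0.987], [0.003, -1.0, -0.0]]
wrist_force: [-6.5, -2.2, 16.5]
gripper_width: 0.317
```

```bash
python3 - <<'E'
from h import *
s=sense(); print(s['tcp_pos'],s['wrist_force'],s['moment'],s['time_s'])
im,d=capture('side'); cv2.imwrite('pics/s18.png',cv2.resize(im[190:340,200:400,::-1],None,fx=4,fy=4,interpolation=cv2.INTER_CUBIC))
p=camera_params('top'); im,d=capture('top'); cv2.imwrite('pics/t18.png',im[:,:,::-1])
E
```

```text
[0.50150917 0.16984722 0.06739293] [-6.48746217 -2.18008444 16.50261075] [-0.48295258  1.83202838 -0.03120997] 23.85
```

View pics/s18.png

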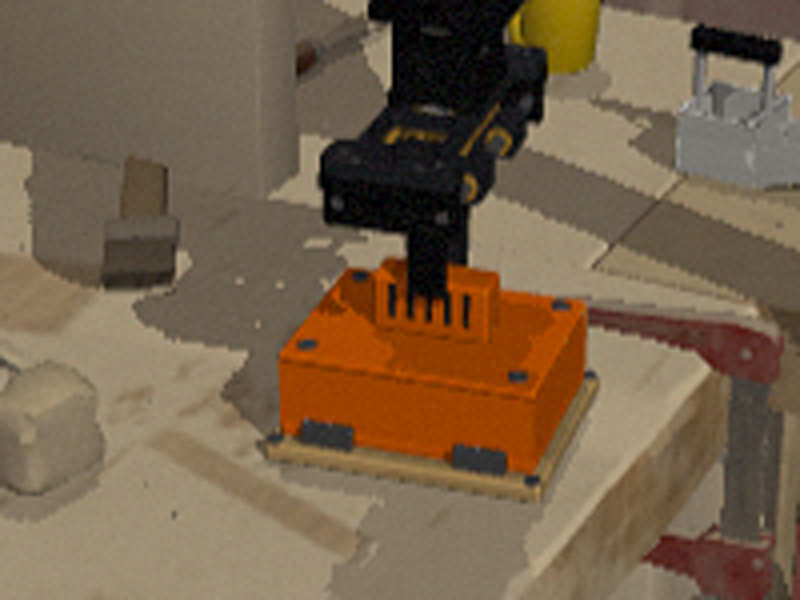

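View pics/t18.png

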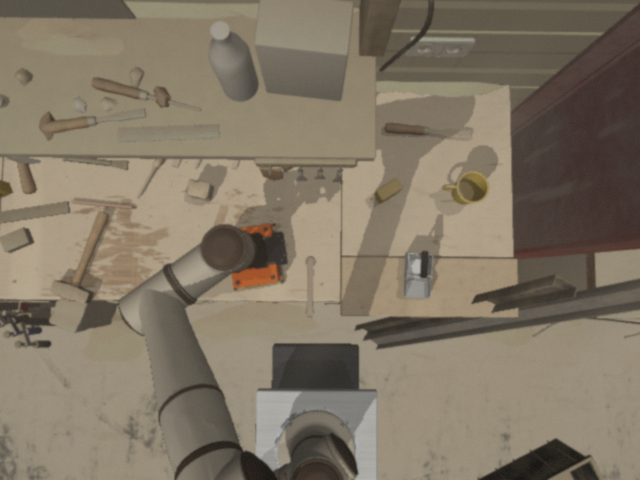

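Emit:
move_arm(increments="1 0 0 0 0 0 0; 1 0 0 0 0 0 0; 1 0 0 0 0 0 0; 1 0 0 0 0 0 0; 1 0 0 0 0 0 0")

```text
time_s: 24.45
tcp_pos: [0.5015, 0.1699, 0.0674]
ee_rot: [[0.987, 0.003, -0.164], [0.164, 0.0, 0.987], [0.003, -1.0, -0.0]]
wrist_force: [-6.6, -2.1, 15.4]
gripper_width: 0.318
```

The press is steady at about 15–16 N, the seam is closed, and the TCP height of 0.0674 m matches the closed height of 0.0676 m. Handing in.

```bash
python3 - <<'E'
from station import r
print(r.finish_job())
E
```

```text
the job is handed in; nothing more can be done
None
```

The job is handed in at about 24.5 s. The balls are in the pocket, the scoop is back on the bench, and the gripper is holding the upper half pressed down on the lower half. The system gave no verdict.

**Balls:** I tipped the scoop to about 34° with its lip over the pocket. The wrist and top views then showed all six balls in the pocket. They can no longer be seen now that the upper half is on.

**Scoop:** It went back on its original spot. The wrist force dropped to about zero before I let go, and the side view shows it upright and free.

**Upper half:** It went onto the dowels without catching.
- **Fit:** The side view shows no gap and flush edges. The tool height was 0.0674 m against 0.0676 m expected when closed.
- **Press:** The vertical force held steady at about 15–16 N, plus the part's own weight of about 3 N.

**Tape measure, mug and stone offcut:** All three look unmoved in the last top view.

**Disagreements:**
- A sideways force of about 7 N stayed on the wrist during the press. I tried to relieve it with a 1 mm shift, which only took it from 7.9 to 6.5 N. The parts still sit flush.
- The wrist and top cameras differed by 1–3 mm in places, within the capture range of the holes.

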